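# Index the faceplate one station: wind past, back up on the pawl, clamp

## Task

The indexing head stands just short of its next station. Wind the crank handwheel clockwise about a quarter turn past its zero line so that the spring pawl drops in behind the tooth, then come back anticlockwise towards zero until the slack is taken up and you feel the tooth bear firmly on the pawl: about 10 N at the crank handle, and never so much as 18 N. Let go of the crank, swing the clamp lever clockwise until it points square out to the head's left side, so that the faceplate is locked there, and leave the other things on the bench alone.

Things in the scene. Friction and masses are not known exactly. Their poses are not given: they have to be found in the camera images.
- index_head: grey cast indexing head fixed to the bench: base 130 x 176 mm, housing 84 x 104 mm, top of the housing 136 mm above the bench. Origin: middle of its underside. Its x axis points from the faceplate back along the spindle (at yaw 0 away from the robot), y to the left, z up. Spindle axis 85 mm above the bench. Nothing on the head but the crank handle stands higher than 180 mm.
- wheel_axis (a point): point on the vertical axis of the grey metal handwheel (116 mm, rim top 169 mm above the bench), 194 mm above the bench. It turns the faceplate by a worn 12:1 worm, clockwise from above = clockwise seen from the robot. About 35 degrees of slack on each reversal turn lightly (under 1 N); then it drags with about 6 N at the crank handle. It stays where left.
- crank_grip (a point): centre of the black revolving crank handle standing up on the wheel: 17 mm diameter, from 172 to 216 mm above the bench, 46 mm from the wheel's axis. It spins freely on its pin, so the gripper can carry it round at a fixed yaw.
- zero_line (a point): near the outer end of the zero line, the longest and widest of the black lines on the wheel's rim, 55 mm from its axis, 169 mm above the bench. The crank handle stands 90 degrees anticlockwise of it, seen from above.
- pointer (a point): tip of the fixed steel pointer at the rim, on the head's left (+y) side of the wheel axis. At the start the zero line is 10 to 145 degrees anticlockwise of it. The pawl drops only 25 to 70 degrees clockwise past it. Coming back, the bearing is felt within 30 degrees either side of zero (the pawl block is set by hand); handle load then rises about 1 N per mm of handle travel.
- index_plate: faceplate (92 mm diameter) with a 12-tooth ratchet (107 mm) behind it and a dark casting held on its mandrel with a nut. Origin on the spindle axis, in the head's mid plane, x along the spindle.
- station_tooth (a point): tip of the ratchet tooth of the wanted station, on its square face, 53.5 mm from the spindle axis, on the left side of the ratchet. It rises as the wheel turns clockwise; at the station it lies level with the top of the pawl tongue, about 85 mm above the bench, and at the start 3 to 12 mm lower.
- pawl: steel pawl tongue, 10 x 30 x 8 mm, sprung (5 N) level against the ratchet from the left, in a block on disc springs (100 N/mm). Origin: on its top face, 11.5 mm from the tip; z up, tip to the head's -y. It rides up each tooth, springs in 5 mm once the tooth is above it, then carries the tooth on the way back. 18 N at the crank handle loads it to its limit, 140 N.
- lever_knob (a point): centre of the black ball knob (23 mm diameter) at the end of the clamp lever on top of the housing, 167 mm above the bench, 72 mm from the lever's pivot. At the start the lever points from the pivot to the front, towards the robot's side, with the knob over the faceplate.
- lever_pivot (a point): point on the vertical axis of the clamp lever, at the knob's height. Clamping swings the lever about 70 degrees, clockwise seen from above, from the head's front round until it points along the head's +y (left); a fixed stop lies 17 degrees beyond. It takes 4 to 8 N at the knob and stays where it is left.
- next_casting: dark flanged casting waiting on the bench, 50 x 50 x 30 mm, loose; leave alone. Origin: middle of its underside.
- done_casting: a like casting, loose; leave alone. Origin: middle of its underside.
- oil_can: oil can with a spout, 62 x 72 x 123 mm, loose; leave alone. Origin: middle of its underside.
- dial_gauge: dial gauge, 104 x 56 x 20 mm, lying loose; leave alone.
- chisel: dark cold chisel, 165 mm long, 19 mm wide, lying loose; leave alone.

How it is judged:
On the way, in this order (a step that is already met when the one before it is completed fails the run):
1. the wheel is wound clockwise past zero until the station's tooth is above the pawl and the pawl has dropped in under it (z of station_tooth in the frame of pawl above 0.0004 m and y of station_tooth in the frame of pawl above -0.0085 m), for 0.1 s.
2. the wheel is brought back anticlockwise until the tooth bears on the pawl with more than 25 N (about 7.5 N at the crank handle) (z of station_tooth in the frame of pawl between -0.002 and 0.0008 m and contact force between pawl and index_plate above 25 N), for 0.2 s.
At the end, for the whole second after the job is handed in: The station's tooth still bears on the dropped-in pawl with more than 12 N, slack taken up, and the clamp lever points to the head's left, no more than about 19 degrees short of square (knob no more than 32 mm in front of the head's origin) (z of station_tooth in the frame of pawl between -0.002 and 0.0008 m and y of station_tooth in the frame of pawl above -0.0085 m and contact force between pawl and index_plate above 12 N and x of lever_knob in the frame of index_head above -0.032 m and linear speed of index_plate below 0.01 m/s); the robot touches nothing.
It fails at once if the pawl is overloaded: more than 140 N on it (about 18 N at the crank handle) (contact force between pawl and index_plate above 140 N).
It fails at once if a thing on the bench that is not part of the job is moved by more than 15 mm (distance of any of next_casting, done_casting, oil_can, chisel, dial_gauge from where it was at the start of the episode above 0.015 m).
It also fails if it takes over 58 s, if anything falls off the work surface, if the arm or the gripper's body presses on something with over 40 N, if the wrist force passes 120 N, or if a joint passes its speed limit or range.

## Robot

A 6-joint arm with a two-finger parallel gripper is mounted at the origin on a cart in front of the work surface, level with it; the furniture and walls round the work are solid. World frame = base frame: x ahead of the robot, y to its left, z up, the work surface at z = 0. Lengths are in m, angles in rad, forces in N, time in s.
With the tool pointing down it reaches from about 0.325 to 0.9 m from the base axis. Payload 6.1 kg.
Tool frame: the origin (TCP) lies at the very end of the fingers, on their centre line; the grasp point (between the pads) lies manip.grip_depth behind it (manip.grip_depth is the distance from the TCP to the grasp point, in m); z points along the fingers, y is the direction in which the jaws open and shut (so a half turn about z gives the same grasp; the last joint's range is limited). The gripper opens to 87 mm and grips with 3 to 60 N. Pads are 19 mm wide; open, the fingers measure 117 mm over their backs; the gripper's body (75 mm by 190 mm) begins 51 mm behind the grasp point.
Start: joints at [-1.421, 0.22, 1.526, -0, 1.395, -0.126], TCP at [0.17, -0.601, 0.196] pointing down, gripper open.
Joint ranges: [-2.98, 2.98], [-0.91, 2.08], [0.09, 2.57], [-1.24, 4.39], [0.2, 2.65], [-2.68, 2.68]. Speed limits (rad/s): [2.57, 2.57, 3.01, 3.14, 3.14, 3.14].

## Interface

Orientations are given as a unit quaternion [x, y, z, w].
In Python, from station import sense, viewer, workorder, manip gives the robot as it stands.
- The arm moves only by the tool carry_out, never from a script. Its arguments are lists of equal length, an entry for each row: "offset": the shift along the tool's x, y, z in m, a list of three; "dr": the turn, a rotation vector about the tool's x, y, z in degrees, a list of three; "gripper": the finger opening in m, from 0 to 0.087. In form: {"offset": [[tx, ty, tz], ...], "dr": [[ax, ay, az], ...], "gripper": [gripper, ...]}. A call has 1 to 12 rows; each row is the pose to reach, as a shift and turn from the pose commanded when the call began, along the tool's axes at that moment; what a row does not reach only later rows make up. A row lasts 1/8 s, in which the tool goes at most 62.5 mm and 10.7 degrees, less where a joint would pass 70% of its speed; a pose out of reach is approached as far as the arm can. A call with a gripper value outside its range is refused whole. The fingers move at their own pace and stop on an object; "force" is the grip in N (left out, the last holds). Time passes only in rows, so rows that repeat a pose let the fingers close. It gives the time, the measured TCP pose, the force and the opening at its end, in the units of the state.
- sense(): the state, without advancing time (a new reading comes with each control period).
- viewer.get_image(name): name is "side" or "top" or "wrist"; returns the picture (420x560x3 uint8, blue, green, red); there is no depth.
- viewer.get_calibration(name): a dict with "camera_matrix" (3x3 intrinsics, pixels), "dist_coeffs" ([k1, k2, p1, p2, k3] as OpenCV has them; the pictures are not rectified), "cam_to_world" (4x4, takes a point from camera to world coordinates); the wrist camera has in their place "mount" (4x4, takes a point from camera to tool coordinates, whose origin is the TCP and whose axes are the flange's). Camera axes: x right, y down, z forward; pixel columns grow to the right and rows downward; lengths in m; the calibration is good to about 2 mm. A picture is of the moment at which its call begins: read the wrist's pose just before it. get_calibration takes no time and is no camera call.
- workorder.sign_off(): hands the job in, once; it reports no verdict.
The state is a dict: "clock": time; "joint_pos": joint angles; "dq": joint speeds; "tau": joint torques, N m; "tcp_pos": TCP position; "eef_rot": TCP orientation; "force": force on the tool from outside, world axes, zero at the start; "ft_torque": the same for the moment, N m; "grip_width": opening from 0.0 (shut) to 1.0 (fully open).
Only numpy, scipy, OpenCV 4.12 (cv2) and the standard library are available. Lean on these libraries where they do the work, as an engineer would, in place of code of your own. Each camera call takes 0.05 s, during which the arm holds its last target.

## Working session

There is one attempt and no reset: what is moved stays moved. The work goes in short steps, Python scripts to look and compute and a tool call to move; the robot and the scene stay as the last step left them, time stands still between calls to the robot, and variables do not carry over. Pictures are saved under pics/ and viewed, and the job is handed in when it is done.

Besides the shell and the picture viewer there is one more tool, called after "Request:" by a JSON object that holds its "api" and its "payload". carry_out: Moves the arm, as the interface text tells. Its arguments: {"type":"object","properties":{"offset":{"type":"array"},"dr":{"type":"array"},"gripper":{"type":"array"},"force":{"type":"number"}},"required":["offset","dr","gripper"]}

```bash
ls; mkdir -p pics
python3 - <<'E'
from station import sense, viewer, workorder, manip
import cv2
print(sense()); print(manip.grip_depth)
for n in ("side","top","wrist"):
    cv2.imwrite(f"pics/{n}0.png",viewer.get_image(n))
    print(n,viewer.get_calibration(n))
E
```

```text
pics
{'clock': 0.0, 'joint_pos': array([-1.42105896e+00,  2.21218269e-01,  1.52762328e+00,  5.32442337e-06,
        1.39472460e+00, -1.26082274e-01]), 'dq': array([-0.00161438,  0.0008753 ,  0.0005559 ,  0.00028001,  0.00032415,
        0.00045184]), 'tau': array([ 3.56462751e-04, -4.94615650e+01, -3.87377179e+01,  7.00440304e-02,
        5.72431250e-02, -1.54317345e-04]), 'tcp_pos': array([ 0.17011532, -0.60068894,  0.19463576]), 'eef_rot': array([ 9.90505085e-01,  1.37472553e-01, -9.05010770e-06, -9.86708080e-04]), 'force': array([ 0.57956045, -0.49882054, -0.49459458]), 'ft_torque': array([-0.00632642, -0.0180341 ,  0.01596313]), 'grip_width': 1.0014616601716475}
0.0187
side {'camera_matrix': array([[486.96652758,   0.        , 275.00051089],
       [  0.        , 486.96652758, 212.79654481],
       [  0.        ,   0.        ,   1.        ]]), 'dist_coeffs': array([-0.13656745,  0.        ,  0.        ,  0.        ,  0.        ]), 'cam_to_world': array([[-0.97807587, -0.11455065,  0.17391304,  0.3573869 ],
       [-0.20687287,  0.4386074 , -0.87454397,  0.75272347],
       [ 0.02
[... 653 characters left out ...]
  [ 0.00000000e+00,  0.00000000e+00,  0.00000000e+00,
         1.00000000e+00]])}
wrist {'camera_matrix': array([[343.06028038,   0.        , 277.71144869],
       [  0.        , 343.06028038, 203.29095701],
       [  0.        ,   0.        ,   1.        ]]), 'dist_coeffs': array([-0.07956274,  0.        ,  0.        ,  0.        ,  0.        ]), 'mount': array([[-1.38400064e-03, -9.70748471e-01, -2.40094754e-01,
         6.46173794e-02],
       [ 9.99999001e-01, -1.41230855e-03, -5.41573515e-05,
         3.19754943e-04],
       [-2.86514708e-04, -2.40094589e-01,  9.70749456e-01,
        -1.89370058e-01],
       [ 0.00000000e+00,  0.00000000e+00,  0.00000000e+00,
         1.00000000e+00]])}
```

View pics/top0.png

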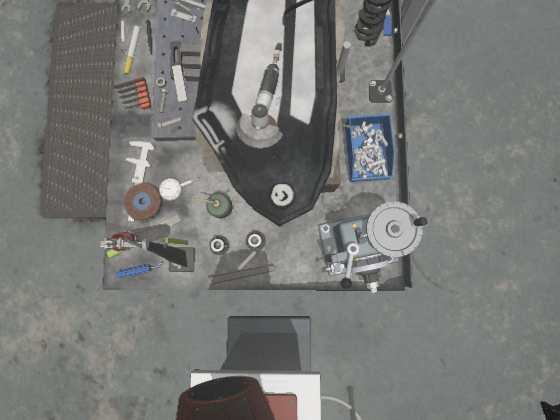

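View pics/side0.png

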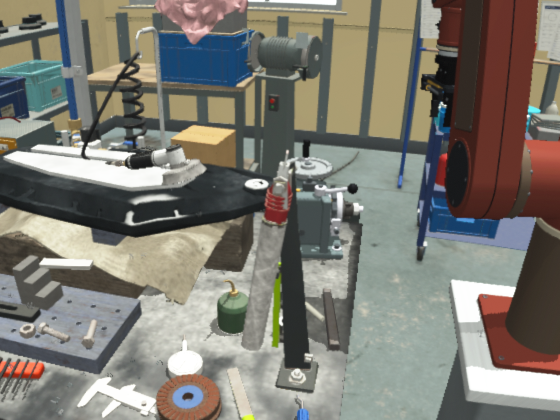

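View pics/wrist0.png

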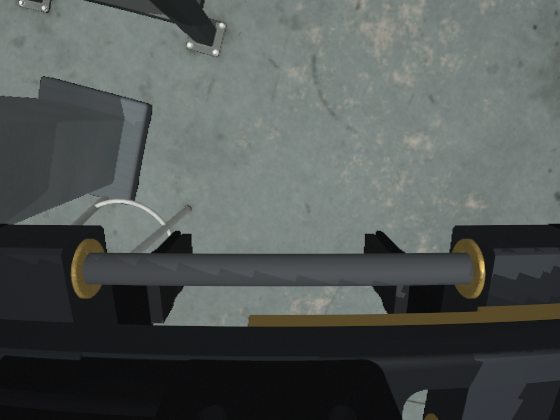

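```bash
python3 - <<'E'
import cv2
im=cv2.imread("pics/top0.png")[185:300,305:445]
cv2.imwrite("pics/top0z.png",cv2.resize(im,None,fx=5,fy=5,interpolation=cv2.INTER_CUBIC))
im=cv2.imread("pics/side0.png")[130:270,255:375]
cv2.imwrite("pics/side0z.png",cv2.resize(im,None,fx=4,fy=4,interpolation=cv2.INTER_CUBIC))
E
cat > h.py <<'E'
import numpy as np,cv2
from station import sense,viewer
from scipy.spatial.transform import Rotation as R
def calib(n,st=None):
    c=viewer.get_calibration(n)
    if n=="wrist":
        T=np.eye(4);T[:3,:3]=R.from_quat(st['eef_rot']).as_matrix();T[:3,3]=st['tcp_pos']
        return c['camera_matrix'],c['dist_coeffs'],T@c['mount']
    return c['camera_matrix'],c['dist_coeffs'],c['cam_to_world']
def atz(n,px,z,st=None):
    K,D,T=calib(n,st)
    p=cv2.undistortPoints(np.array([[px]],float),K,D)[0,0]
    d=T[:3,:3]@np.array([p[0],p[1],1]);o=T[:3,3]
    return o+d*(z-o[2])/d[2]
def proj(n,P,st=None):
    K,D,T=calib(n,st);Ti=np.linalg.inv(T)
    return cv2.projectPoints(np.array([P],float),cv2.Rodrigues(Ti[:3,:3])[0],Ti[:3,3],K,D)[0][0,0]
E
python3 - <<'E'
from h import *
for nm,px,z in [("wheel",(394,229),.169),("knob",(346,283),.167),("crank",(421,221),.216),("pivot",(353,249),.167)]: print(nm,atz("top",px,z))
E
```

```text
wheel [ 0.49053922 -0.30175378  0.169     ]
knob [ 0.38018516 -0.20074015  0.167     ]
crank [ 0.50305565 -0.34174585  0.216     ]
pivot [ 0.44953538 -0.21651275  0.167     ]
```

View pics/top0z.png

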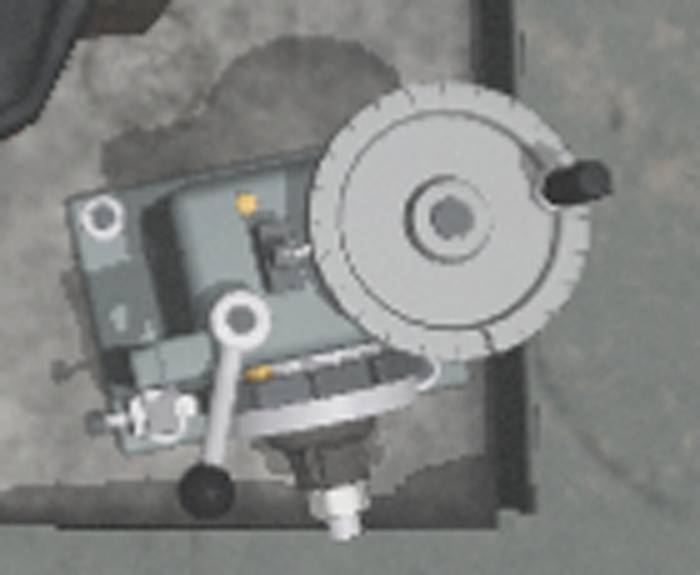

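View pics/side0z.png

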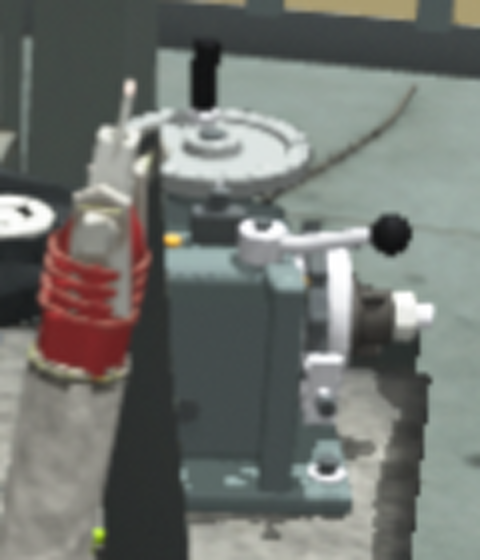

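Request:
{"api": "carry_out", "payload": {"offset": [[0, 0, -0.06], [0.03, -0.02, -0.11], [0.075, -0.055, -0.155], [0.12, -0.09, -0.155], [0.165, -0.12, -0.155], [0.21, -0.155, -0.155], [0.26, -0.19, -0.155], [0.31, -0.225, -0.155], [0.328, -0.24, -0.155], [0.328, -0.24, -0.155], [0.328, -0.24, -0.155], [0.328, -0.24, -0.155]], "dr": [[0, 0, 0], [0, 0, 0], [0, 0, 0], [0, 0, 0], [0, 0, 0], [0, 0, 0], [0, 0, 0], [0, 0, 0], [0, 0, 0], [0, 0, 0], [0, 0, 0], [0, 0, 0]], "gripper": [0.04, 0.04, 0.04, 0.04, 0.04, 0.04, 0.04, 0.04, 0.04, 0.04, 0.04, 0.04], "force": 20}}

```text
clock: 1.65
tcp_pos: [0.4198, -0.2821, 0.3506]
eef_rot: [0.991, 0.137, -0.0, -0.0]
force: [-1.7, 0.0, -0.2]
grip_width: 0.461
```

Run:
```python
from h import *
st=sense();im=viewer.get_image("wrist");cv2.imwrite("pics/w1.png",im)
import pickle;pickle.dump(st,open("w1.pkl","wb"));print(st)
cv2.imwrite("pics/w1z.png",cv2.resize(im[20:260,130:450],None,fx=2.5,fy=2.5,interpolation=cv2.INTER_CUBIC))
```

```text
{'clock': 1.65, 'joint_pos': array([-7.47575546e-01, -1.22922202e-01,  1.59754071e+00, -2.57202307e-04,
        1.66726375e+00,  5.49148412e-01]), 'dq': array([-0.00227293, -0.00186355, -0.0026142 , -0.00063829,  0.00074684,
        0.00328074]), 'tau': array([ 3.49479876e-01, -3.43890774e+01, -4.02921402e+01,  1.01447676e-01,
       -1.41684166e-03, -7.08569030e-03]), 'tcp_pos': array([ 0.41976851, -0.28210622,  0.35056992]), 'eef_rot': array([ 9.90626898e-01,  1.36595434e-01, -1.90778677e-04, -3.09261952e-05]), 'force': array([-1.7354047 ,  0.04301144, -0.19207901]), 'ft_torque': array([ 0.02918528,  0.05104987, -0.00579641]), 'grip_width': 0.461128995210948}
```

View pics/w1.png

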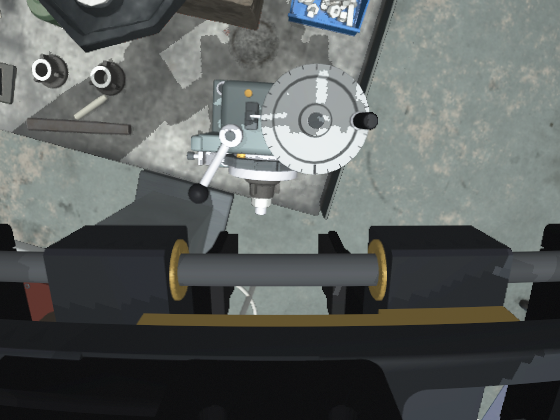

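View pics/w1z.png

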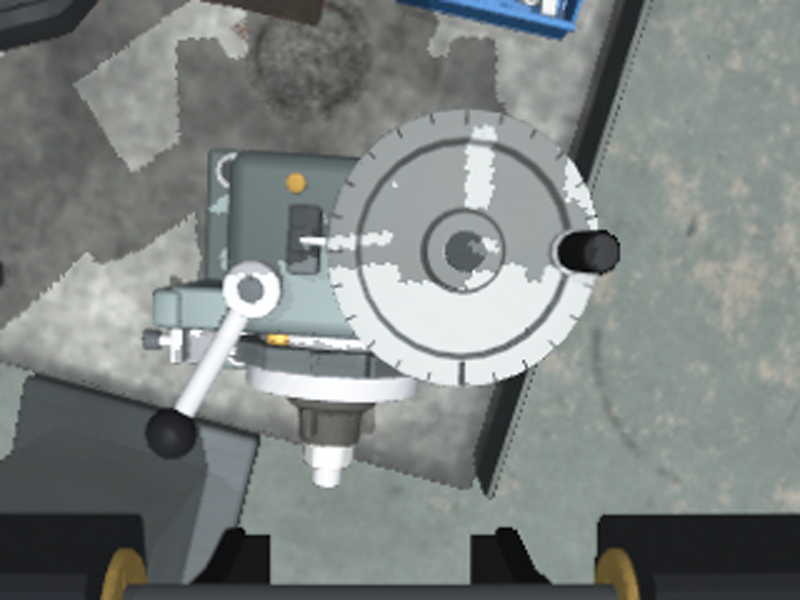

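Run:
```python
from h import *
import pickle;st=pickle.load(open("w1.pkl","rb"))
f=lambda a,b:(130+(a+.5)/2.5-.5,20+(b+.5)/2.5-.5)
# rim points at 0.169
P={}
for nm,zp,z in [("wheel",(464,247),.169),("L",(328,247),.169),("R",(600,247),.169),("T",(464,110),.169),("B",(464,386),.169),("zero",(462,372),.169),("ctop",(602,251),.216),("cbot",(563,251),.172),("knob",(170,433),.167),("pivot",(251,290),.175),("ptr",(330,241),.169),("baseBL",(208,150),.02),("baseFL",(206,365),.02),("housBL",(233,155),.136),("housF",(233,290),.136)]:
    P[nm]=atz("wrist",f(*zp),z,st); print(nm,P[nm].round(4))
print(np.linalg.norm(P['knob']-P['pivot']),np.linalg.norm((P['ctop']-P['wheel'])[:2]))
c=P['wheel']
for k in ('zero','ctop','cbot','ptr'): d=P[k]-c;print(k,np.degrees(np.arctan2(d[1],d[0])),np.hypot(*d[:2]))
# fit rim centre+crank from top too
print(atz("top",(395,228.6),.169))
```

```text
wheel [ 0.4931 -0.3031  0.169 ]
L [ 0.4776 -0.2478  0.169 ]
R [ 0.5091 -0.3587  0.169 ]
T [ 0.5461 -0.2871  0.169 ]
B [ 0.4364 -0.3204  0.169 ]
zero [ 0.442  -0.3178  0.169 ]
ctop [ 0.5046 -0.348   0.216 ]
cbot [ 0.503  -0.3434  0.172 ]
knob [ 0.3806 -0.2006  0.167 ]
pivot [ 0.452  -0.2215  0.175 ]
ptr [ 0.4802 -0.248   0.169 ]
baseBL [ 0.5108 -0.1593  0.02  ]
baseFL [ 0.3881 -0.1874  0.02  ]
housBL [ 0.5052 -0.1944  0.136 ]
housF [ 0.4466 -0.2088  0.136 ]
0.07480502779649838 0.04634921752968078
zero -163.9809204972632 0.053189182101656726
ctop -75.74697270418275 0.04634921752968078
cbot -76.27787169589716 0.04147984701470146
ptr 103.18339257467977 0.056588816135196604
[ 0.49136156 -0.30384639  0.169     ]
```

Request:
{"api": "carry_out", "payload": {"offset": [[0.03, 0.04, 0], [0.0635, 0.0865, 0.03], [0.0635, 0.0865, 0.08], [0.0635, 0.0865, 0.12], [0.0635, 0.0865, 0.12], [0.0635, 0.0865, 0.12]], "dr": [[0, 0, 0], [0, 0, 0], [0, 0, 0], [0, 0, 0], [0, 0, 0], [0, 0, 0]], "gripper": [0.032, 0.032, 0.032, 0.032, 0.032, 0.032]}}

```text
clock: 2.45
tcp_pos: [0.5054, -0.3482, 0.2328]
eef_rot: [0.991, 0.137, 0.001, 0.001]
force: [-0.4, -0.4, 0.6]
grip_width: 0.367
```

Run:
```python
from h import *
st=sense();a=viewer.get_image("wrist");b=viewer.get_image("side")
cv2.imwrite("pics/w2.png",a)
cv2.imwrite("pics/s2.png",cv2.resize(b[80:240,220:420],None,fx=3.5,fy=3.5,interpolation=cv2.INTER_CUBIC))
print(st['tcp_pos'],st['grip_width'],st['force'])
print(proj("side",[.5045,-.348,.216]),proj("side",st['tcp_pos']))
```

```text
[ 0.5054338  -0.34816835  0.23284889] 0.36660798012333484 [-0.4392386  -0.36573414  0.56616799]
[306.59119558 139.43627775] [306.57196866 132.58328534]
```

View pics/w2.png

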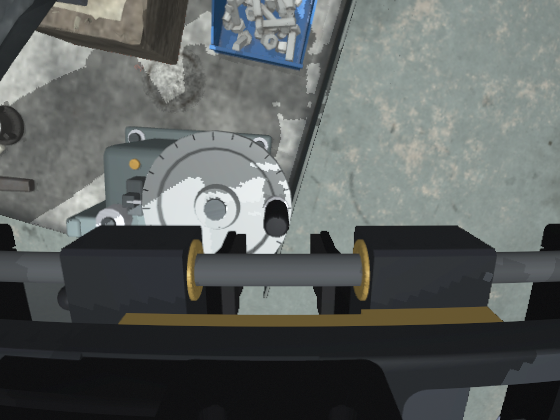

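View pics/s2.png

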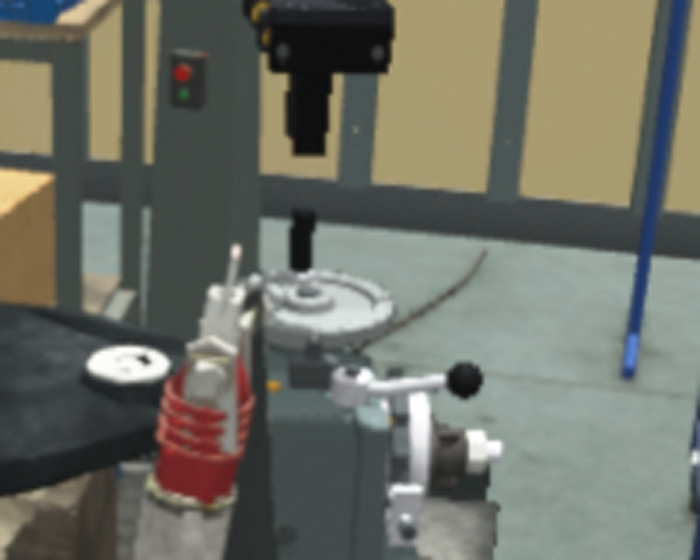

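Run:
```python
from h import *
st=sense();print(st['clock'],st['tcp_pos'])
print("wrist ctop",proj("wrist",[.5045,-.348,.216],st),"bot",proj("wrist",[.5045,-.348,.172],st),"axis",proj("wrist",[.492,-.3034,.169],st))
b=viewer.get_image("side")
cv2.imwrite("pics/s3.png",cv2.resize(b[60:200,240:380],None,fx=5,fy=5,interpolation=cv2.INTER_CUBIC))
T=st['tcp_pos']
for dy in (-.02,.02): print(proj("side",T+[0,dy,0]),proj("side",T+[0,dy,.07]))
st['tcp_pos']=T+[0,0,.02]
print("wrist+20mm ctop",proj("wrist",[.5045,-.348,.216],st),"axis",proj("wrist",[.492,-.3034,.169],st))
```

```text
2.55 [ 0.50605771 -0.34833379  0.23404164]
wrist ctop [275.95794614 225.93898589] bot [275.98746803 208.42654777] axis [215.65257438 207.45364591]
[307.59087446 129.63690339] [309.10451165 100.96116001]
[305.06330143 134.55169935] [306.56734384 105.05342374]
wrist+20mm ctop [275.97282709 217.19664534] axis [219.79873048 201.40293074]
```

View pics/s3.png

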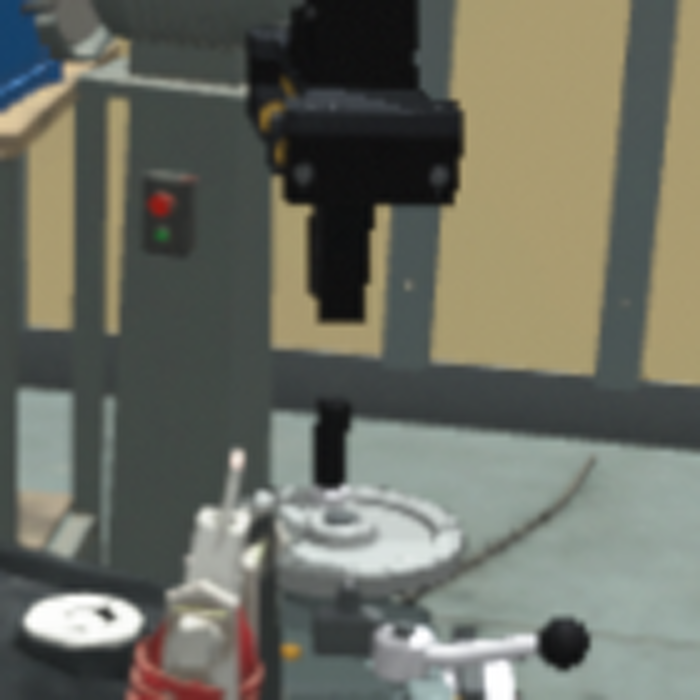

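Run:
```python
from h import *
st=sense();print(st['clock'],st['tcp_pos'],st['dq'],st['grip_width']*.087)
T=calib("wrist",st)[2]; M=viewer.get_calibration("wrist")["mount"]
W=T@np.linalg.inv(M)
for x in (-.0095,.0095):
  for y in (-.016,.016,-.031,.031):
    for z in (0,-.02,-.05): print(x,y,z,proj("wrist",(W@[x,y,z,1])[:3],st).round(1))
im=cv2.imread("pics/w2.png")
cv2.imwrite("pics/w2z.png",cv2.resize(im[180:330,180:380],None,fx=4,fy=4,interpolation=cv2.INTER_CUBIC))
```

```text
2.6 [ 0.50606651 -0.34818065  0.23390969] [ 0.00355291  0.0027932   0.00920746 -0.00065109 -0.00408503 -0.00016148] 0.03187461220050579
-0.0095 -0.016 0 [250.1 248.3]
-0.0095 -0.016 -0.02 [247.2 262.1]
-0.0095 -0.016 -0.05 [241.5 289.1]
-0.0095 0.016 0 [304.4 248.2]
-0.0095 0.016 -0.02 [307.2 262. ]
-0.0095 0.016 -0.05 [312.8 289. ]
-0.0095 -0.031 0 [224.7 248.3]
-0.0095 -0.031 -0.02 [219.1 262. ]
-0.0095 -0.031 -0.05 [208.2 288.9]
-0.0095 0.031 0 [329.8 248.1]
-0.0095 0.031 -0.02 [335.3 261.8]
-0.0095 0.031 -0.05 [346.  288.7]
0.0095 -0.016 0 [249.4 217.3]
0.0095 -0.016 -0.02 [246.3 228.1]
0.0095 -0.016 -0.05 [240.2 249.5]
0.0095 0.016 0 [305.  217.2]
0.0095 0.016 -0.02 [308. 228.]
0.0095 0.016 -0.05 [313.9 249.4]
0.0095 -0.031 0 [223.3 217.3]
0.0095 -0.031 -0.02 [217.5 228.1]
0.0095 -0.031 -0.05 [205.8 249.5]
0.0095 0.031 0 [331.  217.2]
0.0095 0.031 -0.02 [336.8 227.9]
0.0095 0.031 -0.05 [348.3 249.3]
```

View pics/w2z.png

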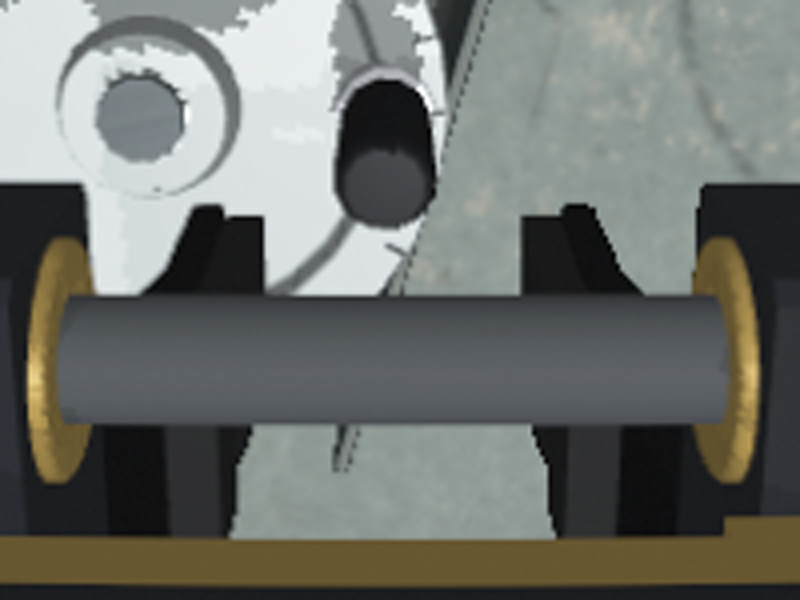

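Request:
{"api": "carry_out", "payload": {"offset": [[-0.001, 0, 0.015], [-0.001, 0, 0.03], [-0.001, 0, 0.042], [-0.001, 0, 0.05], [-0.001, 0, 0.055], [-0.001, 0, 0.055]], "dr": [[0, 0, 0], [0, 0, 0], [0, 0, 0], [0, 0, 0], [0, 0, 0], [0, 0, 0]], "gripper": [0.029, 0.029, 0.029, 0.029, 0.029, 0.029]}}

```text
clock: 3.35
tcp_pos: [0.504, -0.3472, 0.1754]
eef_rot: [0.991, 0.137, -0.0, -0.0]
force: [-0.0, -0.6, 0.1]
grip_width: 0.335
```

Run:
```python
from h import *
st=sense();b=viewer.get_image("side")
cv2.imwrite("pics/s4.png",cv2.resize(b[80:220,240:380],None,fx=5,fy=5,interpolation=cv2.INTER_CUBIC))
print(st)
```

```text
{'clock': 3.35, 'joint_pos': array([-7.32032231e-01,  2.04784879e-01,  1.58337903e+00,  8.22418472e-06,
        1.35397470e+00,  5.62976732e-01]), 'dq': array([-0.00111977, -0.00909256, -0.01240136, -0.00050707,  0.00536912,
       -0.00132115]), 'tau': array([-8.60717730e-03, -4.79247522e+01, -3.80297291e+01,  8.10023840e-02,
       -6.04687887e-02,  1.52852926e-04]), 'tcp_pos': array([ 0.5040424 , -0.34724938,  0.17535369]), 'eef_rot': array([ 9.90507806e-01,  1.37456214e-01, -1.72970825e-04, -2.11222621e-04]), 'force': array([-0.04389262, -0.62511848,  0.12033797]), 'ft_torque': array([ 0.02884048, -0.04605539,  0.04267375]), 'grip_width': 0.3349669793925252}
```

View pics/s4.png

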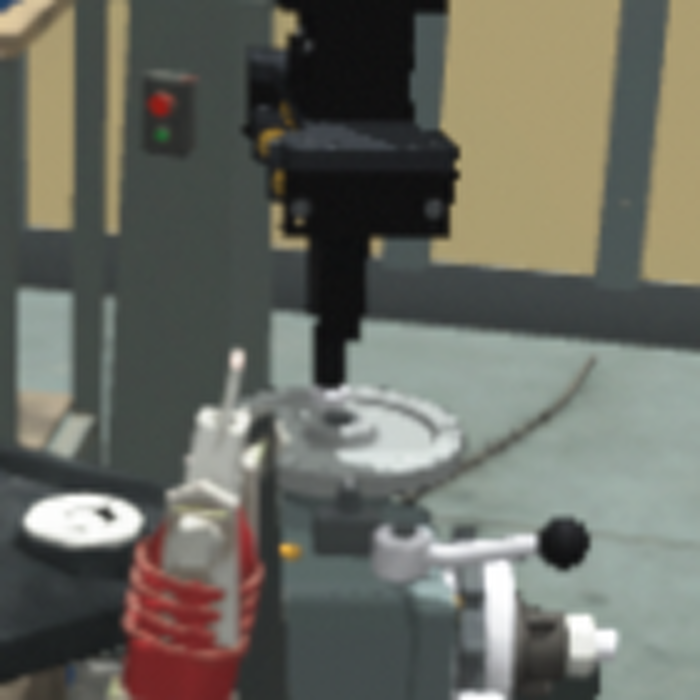

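Request:
{"api": "carry_out", "payload": {"offset": [[0, 0, 0], [0, 0, 0], [0, 0, 0], [0, 0, 0]], "dr": [[0, 0, 0], [0, 0, 0], [0, 0, 0], [0, 0, 0]], "gripper": [0.01, 0.005, 0.005, 0.005], "force": 25}}

```text
clock: 3.9
tcp_pos: [0.5043, -0.3473, 0.1762]
eef_rot: [0.991, 0.137, 0.0, 0.0]
force: [-1.6, 1.9, 3.8]
grip_width: 0.179
```

Run:
```python
from h import *
st=sense();print(st)
```

```text
{'clock': 3.9, 'joint_pos': array([-7.31921489e-01,  2.03841466e-01,  1.58279692e+00,  2.22661466e-04,
        1.35446879e+00,  5.62968063e-01]), 'dq': array([-1.14503939e-03, -1.41468081e-03,  9.84385840e-04,  5.62645902e-04,
       -5.83854843e-04,  8.66254343e-05]), 'tau': array([-5.23500759e-01, -4.66525447e+01, -3.74902403e+01, -1.53283719e-01,
       -4.29301383e-01,  6.23223423e-04]), 'tcp_pos': array([ 0.50432485, -0.34730875,  0.1762313 ]), 'eef_rot': array([9.90502760e-01, 1.37492587e-01, 2.39654491e-04, 1.15384243e-04]), 'force': array([-1.589462  ,  1.878344  ,  3.78713879]), 'ft_torque': array([ 0.23029552,  0.06362288, -0.03127832]), 'grip_width': 0.17917367650687926}
```

Request:
{"api": "carry_out", "payload": {"offset": [[-0.004, -0.0002, 0], [-0.008, -0.0007, 0], [-0.0157, -0.0028, 0], [-0.023, -0.0062, 0], [-0.0296, -0.0108, 0], [-0.0352, -0.0164, 0], [-0.0398, -0.023, 0]], "dr": [[0, 0, 0], [0, 0, 0], [0, 0, 0], [0, 0, 0], [0, 0, 0], [0, 0, 0], [0, 0, 0]], "gripper": [0.005, 0.005, 0.005, 0.005, 0.005, 0.005, 0.005]}}

```text
clock: 4.78
tcp_pos: [0.4607, -0.3372, 0.1763]
eef_rot: [0.991, 0.137, 0.002, 0.002]
force: [7.2, -2.3, 0.6]
grip_width: 0.182
```

```bash
cat >> h.py <<'E'
def rt(c=(.4922,-.3034)):
    s=sense();d=s['tcp_pos'][:2]-c;r=np.hypot(*d);u=d/r;t=np.array([-u[1],u[0]])
    f=s['force'];print("t%.2f tcp %s r %.2fmm th %.1f  Frad %.2f Ftan_ccw %.2f Fz %.2f grip %.1fmm"%(s['clock'],s['tcp_pos'].round(4),r*1e3,np.degrees(np.arctan2(d[1],d[0])),f[:2]@u,f[:2]@t,f[2],s['grip_width']*87))
E
python3 -c "from h import *; rt()"
```

```text
t4.78 tcp [ 0.4607 -0.3372  0.1763] r 46.19mm th -133.1  Frad -3.23 Ftan_ccw 6.78 Fz 0.63 grip 15.9mm
```

Request:
{"api": "carry_out", "payload": {"offset": [[-0.0034, -0.0073, 0], [-0.0055, -0.015, 0], [-0.0062, -0.023, 0], [-0.0055, -0.031, 0], [-0.0034, -0.0387, 0], [0, -0.046, 0]], "dr": [[0, 0, 0], [0, 0, 0], [0, 0, 0], [0, 0, 0], [0, 0, 0], [0, 0, 0]], "gripper": [0.005, 0.005, 0.005, 0.005, 0.005, 0.005]}}

```text
clock: 5.52
tcp_pos: [0.4465, -0.2942, 0.1762]
eef_rot: [0.991, 0.137, -0.0, 0.003]
force: [0.4, -6.8, 1.7]
grip_width: 0.181
```

```bash
python3 -c "
from h import *; rt()
st=sense();print(st['force'],st['tau'])
a=viewer.get_image('wrist');cv2.imwrite('pics/w5.png',a)"
```

```text
t5.53 tcp [ 0.4465 -0.2942  0.1762] r 46.56mm th 168.7  Frad -1.71 Ftan_ccw 6.61 Fz 1.71 grip 15.7mm
[ 0.3759829  -6.8143386   1.71352381] [  2.17949711 -37.15803623 -34.96234775   1.54759996   1.50120534
  -0.14727802]
```

View pics/w5.png

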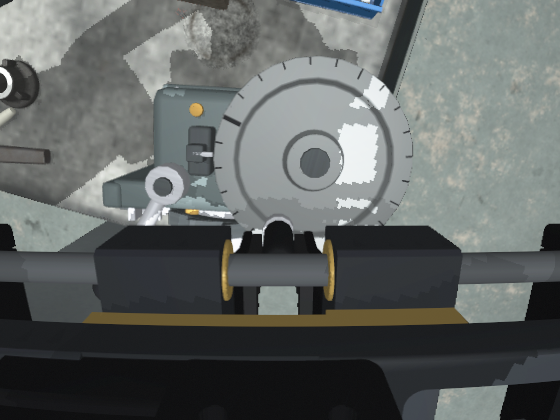

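Request:
{"api": "carry_out", "payload": {"offset": [[0.0046, -0.0066, 0], [0.0102, -0.0122, 0], [0.0168, -0.0168, 0], [0.0241, -0.0202, 0], [0.0318, -0.0223, 0], [0.0398, -0.023, 0], [0.0398, -0.023, 0], [0.0398, -0.023, 0]], "dr": [[0, 0, 0], [0, 0, 0], [0, 0, 0], [0, 0, 0], [0, 0, 0], [0, 0, 0], [0, 0, 0], [0, 0, 0]], "gripper": [0.005, 0.005, 0.005, 0.005, 0.005, 0.005, 0.005, 0.005]}}

```text
clock: 6.58
tcp_pos: [0.4784, -0.259, 0.1762]
eef_rot: [0.991, 0.137, -0.0, 0.0]
force: [-2.5, 0.3, 6.1]
grip_width: 0.186
```

```bash
python3 -c "
from h import *; rt()
st=sense()
a=viewer.get_image('wrist');cv2.imwrite('pics/w6.png',a)
b=viewer.get_image('side');cv2.imwrite('pics/s6.png',cv2.resize(b[130:270,255:395],None,fx=5,fy=5,interpolation=cv2.INTER_CUBIC))"
```

```text
t6.58 tcp [ 0.4784 -0.259   0.1762] r 46.46mm th 107.3  Frad 1.03 Ftan_ccw 2.27 Fz 6.13 grip 16.2mm
```

View pics/w6.png

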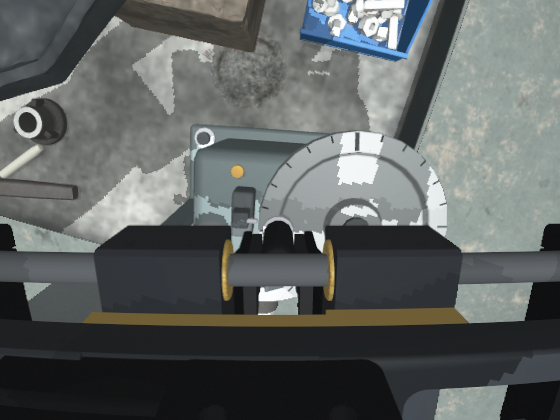

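View pics/s6.png

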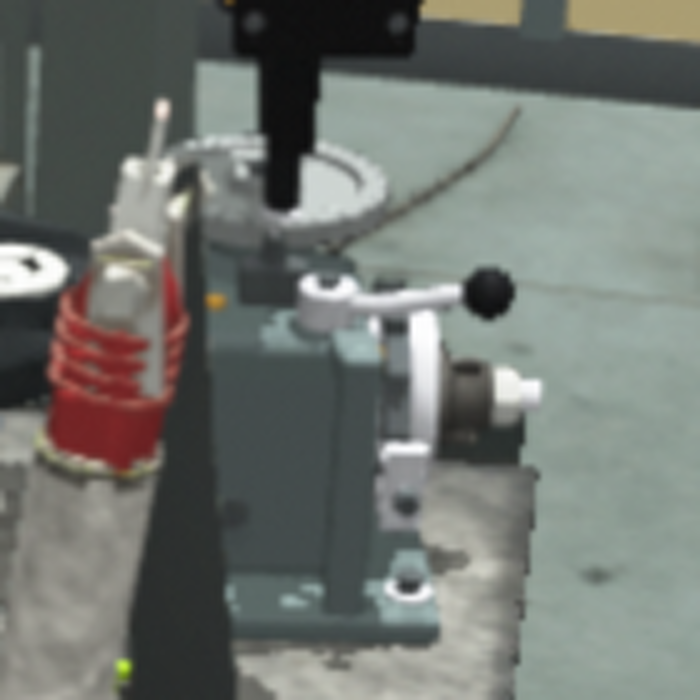

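Request:
{"api": "carry_out", "payload": {"offset": [[-0.004, 0.0002, 0], [-0.008, 0.0007, 0], [-0.0157, 0.0028, 0], [-0.023, 0.0062, 0], [-0.0296, 0.0108, 0], [-0.0325, 0.0135, 0], [-0.0325, 0.0135, 0]], "dr": [[0, 0, 0], [0, 0, 0], [0, 0, 0], [0, 0, 0], [0, 0, 0], [0, 0, 0], [0, 0, 0]], "gripper": [0.005, 0.005, 0.005, 0.005, 0.005, 0.005, 0.005]}}

```text
clock: 7.55
tcp_pos: [0.4516, -0.2805, 0.1762]
eef_rot: [0.991, 0.137, 0.001, -0.0]
force: [1.9, 2.8, 5.6]
grip_width: 0.185
```

```bash
python3 -c "
from h import *; rt()"
```

```text
t7.55 tcp [ 0.4516 -0.2805  0.1762] r 46.59mm th 150.5  Frad -0.30 Ftan_ccw -3.40 Fz 5.60 grip 16.1mm
```

Request:
{"api": "carry_out", "payload": {"offset": [[-0.0027, 0.0029, 0], [-0.0052, 0.0061, 0]], "dr": [[0, 0, 0], [0, 0, 0]], "gripper": [0.005, 0.005]}}

```text
clock: 7.8
tcp_pos: [0.4486, -0.2868, 0.1762]
eef_rot: [0.99, 0.138, 0.001, -0.001]
force: [3.1, 4.6, 7.6]
grip_width: 0.185
```

```bash
python3 -c "
from h import *; rt()"
```

```text
t7.80 tcp [ 0.4486 -0.2868  0.1762] r 46.61mm th 159.2  Frad -1.21 Ftan_ccw -5.41 Fz 7.64 grip 16.1mm
```

Request:
{"api": "carry_out", "payload": {"offset": [[-0.0013, 0.002, 0], [-0.0024, 0.004, 0]], "dr": [[0, 0, 0], [0, 0, 0]], "gripper": [0.005, 0.005]}}

```text
clock: 8.05
tcp_pos: [0.4472, -0.2914, 0.1762]
eef_rot: [0.99, 0.138, 0.001, -0.001]
force: [1.7, 5.1, 7.6]
grip_width: 0.189
```

```bash
python3 -c "
from h import *; rt()"
```

```text
t8.05 tcp [ 0.4472 -0.2914  0.1762] r 46.56mm th 165.0  Frad -0.33 Ftan_ccw -5.37 Fz 7.58 grip 16.4mm
```

Request:
{"api": "carry_out", "payload": {"offset": [[-0.0012, 0.0022, 0], [-0.0022, 0.0045, 0]], "dr": [[0, 0, 0], [0, 0, 0]], "gripper": [0.005, 0.005]}}

```text
clock: 8.3
tcp_pos: [0.4462, -0.2962, 0.1762]
eef_rot: [0.99, 0.138, 0.001, -0.001]
force: [2.4, 5.0, 7.4]
grip_width: 0.182
```

```bash
python3 -c "
from h import *; rt()"
```

```text
t8.30 tcp [ 0.4462 -0.2962  0.1762] r 46.56mm th 171.1  Frad -1.58 Ftan_ccw -5.32 Fz 7.42 grip 15.8mm
```

Request:
{"api": "carry_out", "payload": {"offset": [[-0.0009, 0.0023, 0], [-0.0017, 0.0046, 0]], "dr": [[0, 0, 0], [0, 0, 0]], "gripper": [0.005, 0.005]}}

```text
clock: 8.55
tcp_pos: [0.4457, -0.3011, 0.1762]
eef_rot: [0.99, 0.138, 0.0, -0.001]
force: [1.6, 5.4, 8.3]
grip_width: 0.185
```

```bash
python3 -c "
from h import *; rt()"
```

```text
t8.55 tcp [ 0.4457 -0.3011  0.1762] r 46.54mm th 177.2  Frad -1.28 Ftan_ccw -5.51 Fz 8.28 grip 16.1mm
```

Request:
{"api": "carry_out", "payload": {"offset": [[-0.0006, 0.0023, 0], [-0.0011, 0.0046, 0]], "dr": [[0, 0, 0], [0, 0, 0]], "gripper": [0.005, 0.005]}}

```text
clock: 8.8
tcp_pos: [0.4458, -0.3058, 0.1762]
eef_rot: [0.99, 0.138, 0.0, -0.001]
force: [-0.4, 5.8, 7.2]
grip_width: 0.179
```

```bash
python3 -c "
from h import *; rt()"
```

```text
t8.80 tcp [ 0.4458 -0.3058  0.1762] r 46.48mm th -177.0  Frad 0.14 Ftan_ccw -5.83 Fz 7.24 grip 15.5mm
```

Request:
{"api": "carry_out", "payload": {"offset": [[-0.0004, 0.0024, 0], [-0.0007, 0.0047, 0]], "dr": [[0, 0, 0], [0, 0, 0]], "gripper": [0.005, 0.005]}}

```text
clock: 9.05
tcp_pos: [0.4463, -0.3105, 0.1761]
eef_rot: [0.99, 0.138, 0.0, -0.001]
force: [0.1, 5.7, 8.8]
grip_width: 0.178
```

```bash
python3 -c "
from h import *; rt()"
```

```text
t9.05 tcp [ 0.4463 -0.3105  0.1761] r 46.48mm th -171.2  Frad -0.99 Ftan_ccw -5.57 Fz 8.81 grip 15.5mm
```

Request:
{"api": "carry_out", "payload": {"offset": [[-0.0001, 0.0024, 0], [-0.0002, 0.0048, 0]], "dr": [[0, 0, 0], [0, 0, 0]], "gripper": [0.005, 0.005]}}

```text
clock: 9.3
tcp_pos: [0.4473, -0.3152, 0.1761]
eef_rot: [0.99, 0.138, 0.0, -0.001]
force: [-1.1, 5.6, 7.9]
grip_width: 0.181
```

```bash
python3 -c "
from h import *; rt()"
```

```text
t9.30 tcp [ 0.4473 -0.3152  0.1761] r 46.41mm th -165.3  Frad -0.36 Ftan_ccw -5.66 Fz 7.88 grip 15.8mm
```

Request:
{"api": "carry_out", "payload": {"offset": [[0.0001, 0.0024, 0], [0.0004, 0.0047, 0]], "dr": [[0, 0, 0], [0, 0, 0]], "gripper": [0.005, 0.005]}}

```text
clock: 9.55
tcp_pos: [0.4488, -0.3196, 0.1761]
eef_rot: [0.99, 0.138, -0.0, -0.001]
force: [-1.6, 5.6, 7.7]
grip_width: 0.184
```

```bash
python3 -c "
from h import *; rt()"
```

```text
t9.55 tcp [ 0.4488 -0.3196  0.1761] r 46.34mm th -159.5  Frad -0.42 Ftan_ccw -5.79 Fz 7.72 grip 16.0mm
```

Request:
{"api": "carry_out", "payload": {"offset": [[0.0004, 0.0024, 0], [0.0009, 0.0047, 0]], "dr": [[0, 0, 0], [0, 0, 0]], "gripper": [0.005, 0.005]}}

```text
clock: 9.8
tcp_pos: [0.4507, -0.3239, 0.1761]
eef_rot: [0.99, 0.138, -0.0, -0.001]
force: [-1.9, 6.4, 9.8]
grip_width: 0.185
```

```bash
python3 -c "
from h import *; rt()"
```

```text
t9.80 tcp [ 0.4507 -0.3239  0.1761] r 46.29mm th -153.7  Frad -1.11 Ftan_ccw -6.61 Fz 9.76 grip 16.1mm
```

Request:
{"api": "carry_out", "payload": {"offset": [[0.0004, 0.0015, 0], [0.0008, 0.003, 0]], "dr": [[0, 0, 0], [0, 0, 0]], "gripper": [0.005, 0.005]}}

```text
clock: 10.05
tcp_pos: [0.4521, -0.3264, 0.1761]
eef_rot: [0.99, 0.138, -0.001, -0.001]
force: [-2.8, 6.2, 9.6]
grip_width: 0.182
```

```bash
python3 -c "
from h import *; rt()"
```

```text
t10.05 tcp [ 0.4521 -0.3264  0.1761] r 46.24mm th -150.2  Frad -0.66 Ftan_ccw -6.71 Fz 9.64 grip 15.8mm
```

Request:
{"api": "carry_out", "payload": {"offset": [[0.0005, 0.0015, 0], [0.0011, 0.003, 0]], "dr": [[0, 0, 0], [0, 0, 0]], "gripper": [0.005, 0.005]}}

```text
clock: 10.3
tcp_pos: [0.4537, -0.3289, 0.1761]
eef_rot: [0.99, 0.138, -0.001, -0.002]
force: [-3.9, 5.9, 9.8]
grip_width: 0.183
```

```bash
python3 -c "
from h import *; rt()"
```

```text
t10.30 tcp [ 0.4537 -0.3289  0.1761] r 46.21mm th -146.5  Frad 0.03 Ftan_ccw -7.09 Fz 9.78 grip 16.0mm
```

Request:
{"api": "carry_out", "payload": {"offset": [[0.0006, 0.0015, 0], [0.0013, 0.0029, 0]], "dr": [[0, 0, 0], [0, 0, 0]], "gripper": [0.005, 0.005]}}

```text
clock: 10.55
tcp_pos: [0.4555, -0.3313, 0.1761]
eef_rot: [0.99, 0.138, -0.001, -0.002]
force: [-5.6, 6.3, 9.7]
grip_width: 0.18
```

```bash
python3 -c "
from h import *; rt()"
```

```text
t10.55 tcp [ 0.4555 -0.3313  0.1761] r 46.12mm th -142.7  Frad 0.66 Ftan_ccw -8.43 Fz 9.65 grip 15.6mm
```

Request:
{"api": "carry_out", "payload": {"offset": [[0.0004, 0.0009, 0], [0.0009, 0.0018, 0]], "dr": [[0, 0, 0], [0, 0, 0]], "gripper": [0.005, 0.005]}}

```text
clock: 10.8
tcp_pos: [0.4568, -0.3329, 0.1761]
eef_rot: [0.99, 0.138, -0.001, -0.002]
force: [-4.9, 6.1, 10.6]
grip_width: 0.188
```

```bash
python3 -c "
from h import *; rt()"
```

```text
t10.80 tcp [ 0.4568 -0.3329  0.1761] r 46.12mm th -140.2  Frad -0.14 Ftan_ccw -7.79 Fz 10.59 grip 16.4mm
```

Request:
{"api": "carry_out", "payload": {"offset": [[0.0005, 0.0009, 0], [0.001, 0.0017, 0]], "dr": [[0, 0, 0], [0, 0, 0]], "gripper": [0.005, 0.005]}}

```text
clock: 11.05
tcp_pos: [0.458, -0.3344, 0.1761]
eef_rot: [0.991, 0.137, -0.001, -0.002]
force: [-6.2, 5.9, 11.2]
grip_width: 0.187
```

```bash
python3 -c "
from h import *
for i in range(5):
  rt(); im=viewer.get_image(['top','side','wrist','top','side'][i])
  cv2.imwrite('pics/b%d.png'%i,im)
rt()"
```

```text
t11.05 tcp [ 0.458  -0.3344  0.1761] r 46.12mm th -137.8  Frad 0.66 Ftan_ccw -8.51 Fz 11.18 grip 16.3mm
t11.10 tcp [ 0.4582 -0.3345  0.1761] r 46.10mm th -137.6  Frad -0.71 Ftan_ccw -5.85 Fz 9.09 grip 16.3mm
t11.15 tcp [ 0.4583 -0.3346  0.1761] r 46.08mm th -137.4  Frad -0.11 Ftan_ccw -5.70 Fz 8.79 grip 16.2mm
t11.20 tcp [ 0.4583 -0.3347  0.1761] r 46.11mm th -137.3  Frad -0.12 Ftan_ccw -5.04 Fz 8.87 grip 15.8mm
t11.25 tcp [ 0.4584 -0.3348  0.1761] r 46.11mm th -137.2  Frad -0.38 Ftan_ccw -5.27 Fz 8.87 grip 16.0mm
t11.30 tcp [ 0.4584 -0.3348  0.1762] r 46.10mm th -137.1  Frad -0.67 Ftan_ccw -5.70 Fz 8.56 grip 15.8mm
```

```bash
python3 -c "
import cv2
a=cv2.imread('pics/b3.png')[185:300,305:445];cv2.imwrite('pics/b3z.png',cv2.resize(a,None,fx=5,fy=5,interpolation=cv2.INTER_CUBIC))
a=cv2.imread('pics/b4.png')[150:260,290:400];cv2.imwrite('pics/b4z.png',cv2.resize(a,None,fx=6,fy=5.4,interpolation=cv2.INTER_CUBIC))
"
```

```text
(no output)
```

View pics/b2.png

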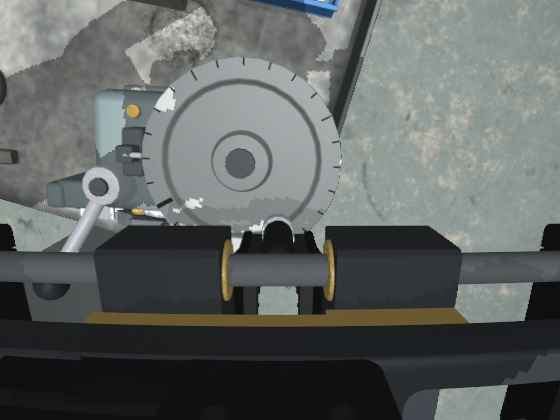

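View pics/b3z.png

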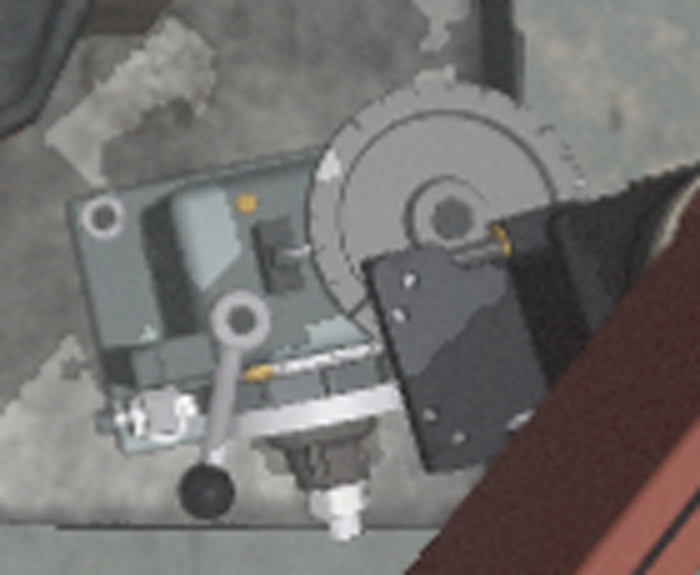

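View pics/b4z.png

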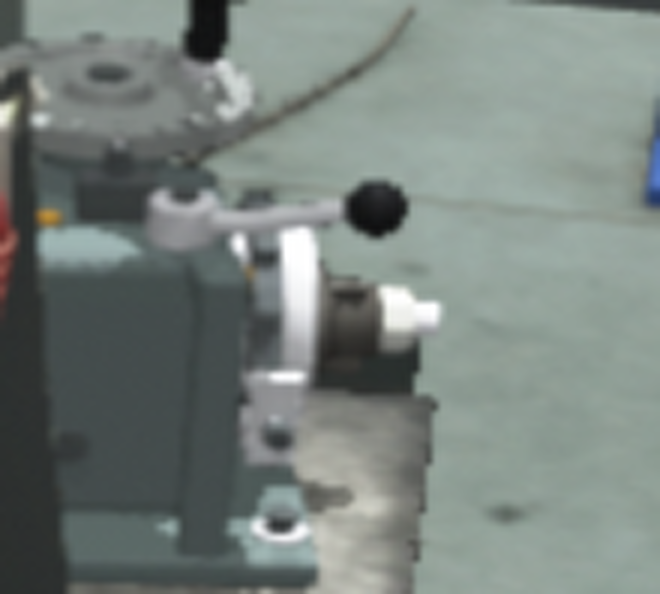

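```bash
python3 -c "
from h import *
st=sense()
c=atz('wrist',(240,161),.175,st)
for nm,p,z in (('zero',(165,205),.169),('ptr',(143,155),.169),('crank',(278,228),.21)):
  d=atz('wrist',p,z,st)-np.array([.4922,-.3034,0]);print(nm,np.degrees(np.arctan2(d[1],d[0]))%360,np.hypot(*d[:2]))
print(c)
im=cv2.imread('pics/b2.png');cv2.imwrite('pics/b2z.png',cv2.resize(im[50:250,80:350],None,fx=2.9,fy=2.9,interpolation=cv2.INTER_CUBIC))
"
```

```text
zero 135.33508753478114 0.05276953908426763
ptr 101.92363171826038 0.05670996844965134
crank 234.43814819824547 0.03447430064700164
[ 0.49300943 -0.30356343  0.175     ]
```

View pics/b2z.png

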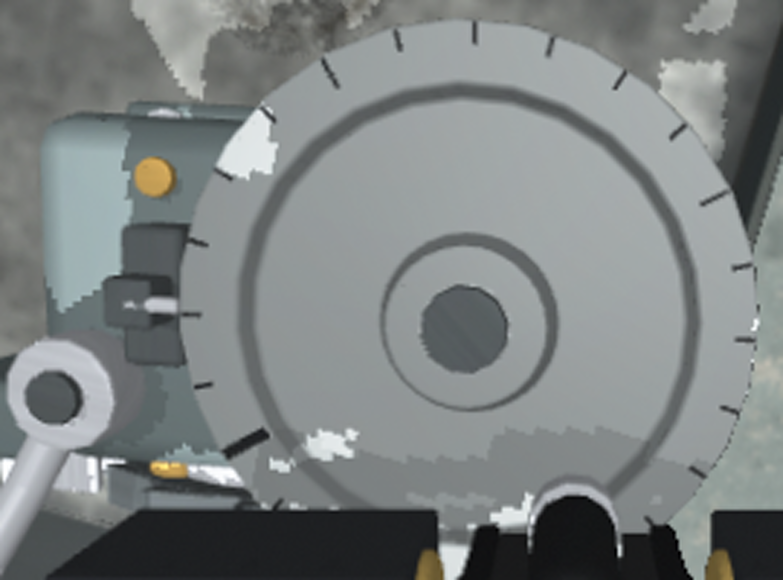

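Request:
{"api": "carry_out", "payload": {"offset": [[0.0006, 0.001, 0], [0.0012, 0.0021, 0]], "dr": [[0, 0, 0], [0, 0, 0]], "gripper": [0.005, 0.005]}}

```text
clock: 11.55
tcp_pos: [0.4597, -0.336, 0.1761]
eef_rot: [0.99, 0.137, -0.001, -0.002]
force: [-6.3, 6.8, 11.1]
grip_width: 0.182
```

```bash
python3 -c "
from h import *
rt()"
```

```text
t11.55 tcp [ 0.4597 -0.336   0.1761] r 46.06mm th -134.9  Frad -0.41 Ftan_ccw -9.25 Fz 11.13 grip 15.8mm
```

Request:
{"api": "carry_out", "payload": {"offset": [[0.0007, 0.001, 0], [0.0014, 0.002, 0]], "dr": [[0, 0, 0], [0, 0, 0]], "gripper": [0.005, 0.005]}}

```text
clock: 11.8
tcp_pos: [0.4613, -0.3376, 0.1761]
eef_rot: [0.99, 0.137, -0.002, -0.002]
force: [-6.1, 6.9, 10.8]
grip_width: 0.183
```

```bash
python3 -c "
from h import *
rt()"
```

```text
t11.80 tcp [ 0.4613 -0.3376  0.1761] r 46.06mm th -132.1  Frad -0.97 Ftan_ccw -9.17 Fz 10.84 grip 16.0mm
```

Request:
{"api": "carry_out", "payload": {"offset": [[0.0007, 0.0009, 0], [0.0015, 0.0019, 0]], "dr": [[0, 0, 0], [0, 0, 0]], "gripper": [0.005, 0.005]}}

```text
clock: 12.05
tcp_pos: [0.4631, -0.339, 0.1761]
eef_rot: [0.991, 0.137, -0.002, -0.002]
force: [-8.3, 5.9, 11.7]
grip_width: 0.18
```

```bash
python3 -c "
from h import *
rt()
for i in range(3): viewer.get_image('top');rt()"
```

```text
t12.05 tcp [ 0.4631 -0.339   0.1761] r 45.98mm th -129.3  Frad 0.70 Ftan_ccw -10.11 Fz 11.67 grip 15.7mm
t12.10 tcp [ 0.4632 -0.3392  0.1761] r 46.04mm th -129.0  Frad 0.12 Ftan_ccw -7.92 Fz 9.73 grip 15.8mm
t12.15 tcp [ 0.4634 -0.3393  0.1761] r 46.01mm th -128.8  Frad -0.10 Ftan_ccw -8.75 Fz 9.71 grip 16.0mm
t12.20 tcp [ 0.4635 -0.3393  0.1761] r 46.00mm th -128.7  Frad -0.66 Ftan_ccw -7.69 Fz 10.73 grip 15.8mm
```

Request:
{"api": "carry_out", "payload": {"offset": [[0.0008, 0.0009, 0], [0.0015, 0.0018, 0]], "dr": [[0, 0, 0], [0, 0, 0]], "gripper": [0.005, 0.005]}}

```text
clock: 12.45
tcp_pos: [0.4649, -0.3404, 0.1761]
eef_rot: [0.991, 0.137, -0.002, -0.002]
force: [-7.4, 6.5, 11.7]
grip_width: 0.183
```

```bash
python3 -c "
from h import *
rt();im=viewer.get_image('wrist');rt();viewer.get_image('top');rt();viewer.get_image('top');rt()
cv2.imwrite('pics/b5z.png',cv2.resize(im[50:250,80:350],None,fx=2.9,fy=2.9,interpolation=cv2.INTER_CUBIC))"
```

```text
t12.45 tcp [ 0.4649 -0.3404  0.1761] r 45.96mm th -126.4  Frad -0.87 Ftan_ccw -9.78 Fz 11.67 grip 15.9mm
t12.50 tcp [ 0.4651 -0.3405  0.1761] r 45.96mm th -126.2  Frad -0.60 Ftan_ccw -7.94 Fz 10.10 grip 15.8mm
t12.55 tcp [ 0.4652 -0.3406  0.1761] r 45.97mm th -126.0  Frad -0.44 Ftan_ccw -7.36 Fz 10.69 grip 15.8mm
t12.60 tcp [ 0.4653 -0.3407  0.1761] r 45.98mm th -125.9  Frad -0.46 Ftan_ccw -8.59 Fz 9.94 grip 15.6mm
```

View pics/b5z.png

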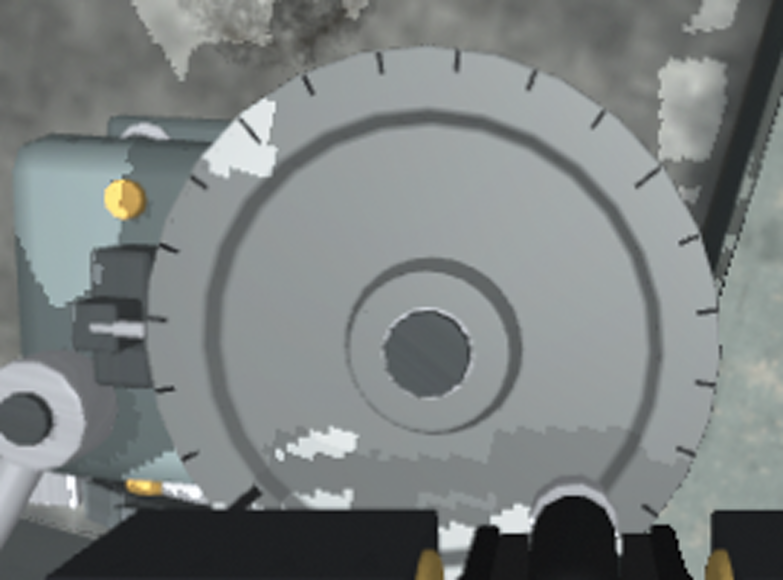

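```bash
python3 -c "
from h import *
rt();a=viewer.get_image('side');b=viewer.get_image('top')
cv2.imwrite('pics/c_side.png',a);cv2.imwrite('pics/c_top.png',b)
s0=cv2.imread('pics/side0.png')
s6=cv2.resize(cv2.imread('pics/s6.png'),(140,140),interpolation=cv2.INTER_AREA)
x0,y0,x1,y1=325,190,375,250
f=lambda i:cv2.resize(i,None,fx=7.5,fy=7.5,interpolation=cv2.INTER_CUBIC)
s6c=s6[y0-130:y1-130,x0-255:x1-255]
cv2.imwrite('pics/cmp.png',np.hstack([f(s0[y0:y1,x0:x1]),f(s6c)]))
cv2.imwrite('pics/cmp2.png',np.hstack([f(cv2.imread('pics/b4.png')[y0:y1,x0:x1]),f(a[y0:y1,x0:x1])]))
"
```

```text
t12.60 tcp [ 0.4653 -0.3407  0.1761] r 45.98mm th -125.9  Frad -0.46 Ftan_ccw -8.59 Fz 9.94 grip 15.6mm
```

View pics/cmp.png

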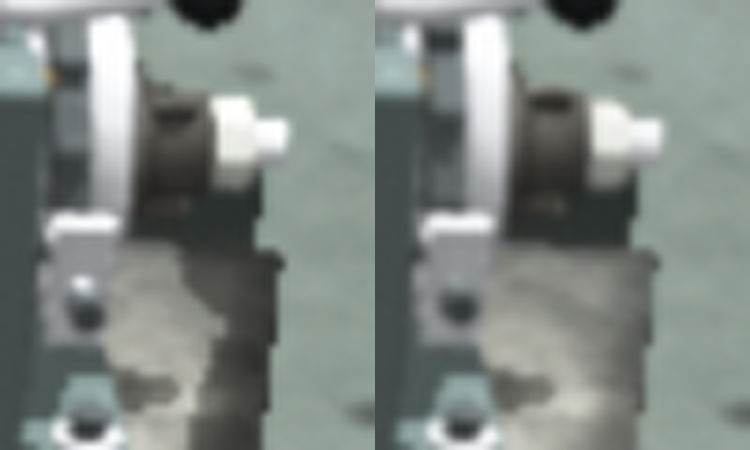

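View pics/cmp2.png

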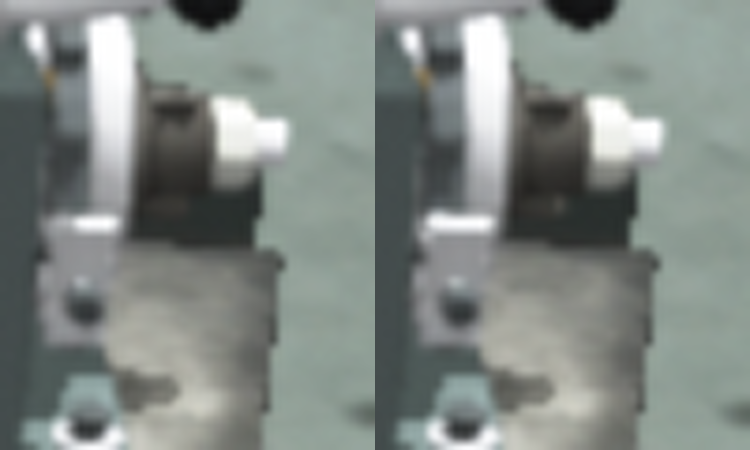

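Request:
{"api": "carry_out", "payload": {"offset": [[0.0008, 0.0009, 0], [0.0017, 0.0017, 0]], "dr": [[0, 0, 0], [0, 0, 0]], "gripper": [0.005, 0.005]}}

```text
clock: 12.95
tcp_pos: [0.4668, -0.3417, 0.1761]
eef_rot: [0.991, 0.137, -0.002, -0.002]
force: [-9.1, 5.7, 12.0]
grip_width: 0.177
```

```bash
python3 -c "
from h import *
rt()
for i in range(3): viewer.get_image('top');rt()"
```

```text
t12.95 tcp [ 0.4668 -0.3417  0.1761] r 45.92mm th -123.5  Frad 0.26 Ftan_ccw -10.73 Fz 12.01 grip 15.4mm
t13.00 tcp [ 0.467  -0.3418  0.1761] r 45.95mm th -123.3  Frad -0.84 Ftan_ccw -9.04 Fz 10.37 grip 15.5mm
t13.05 tcp [ 0.4671 -0.3419  0.1761] r 45.96mm th -123.2  Frad -0.24 Ftan_ccw -9.08 Fz 10.46 grip 15.8mm
t13.10 tcp [ 0.4672 -0.3419  0.1761] r 45.94mm th -123.0  Frad -0.38 Ftan_ccw -7.59 Fz 10.69 grip 15.9mm
```

```bash
python3 -c "
from h import *
print(atz('top',(342,266),.085), atz('top',(346,265),.085))
im=cv2.imread('pics/w1.png');cv2.imwrite('pics/w1p.png',cv2.resize(im[120:190,180:310],None,fx=6,fy=6,interpolation=cv2.INTER_CUBIC))
import pickle;st=pickle.load(open('w1.pkl','rb'))
print(atz('wrist',(205,157),.085,st))
"
```

```text
[ 0.41203947 -0.20483992  0.085     ] [ 0.41428274 -0.21393665  0.085     ]
[ 0.40862987 -0.18526524  0.085     ]
```

View pics/w1p.png

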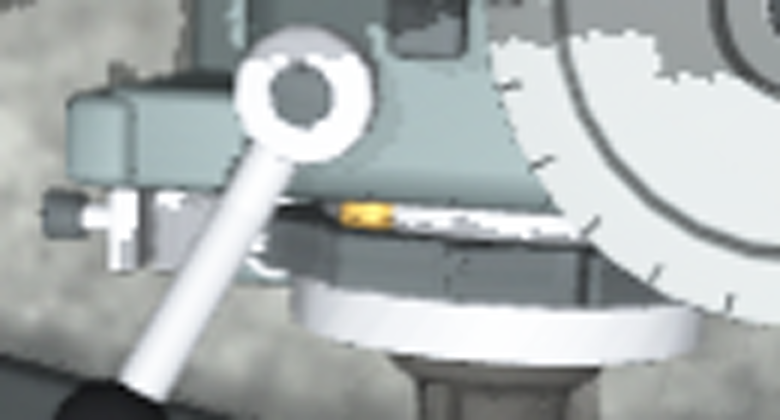

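```bash
python3 -c "
from h import *
a=viewer.get_image('side');cv2.imwrite('pics/d_side.png',a);rt()
s6=cv2.resize(cv2.imread('pics/s6.png'),(140,140),interpolation=cv2.INTER_AREA)
full={'start':cv2.imread('pics/side0.png'),'b1':cv2.imread('pics/b1.png'),'b4':cv2.imread('pics/b4.png'),'c':cv2.imread('pics/c_side.png'),'d':a}
t=full['d'].copy();t[130:270,255:395]=s6;full['s6']=t
for k,i in full.items():
  g=i.astype(float).mean(2);print(k,g[196:220,332:335].mean(1).round(0).astype(int))
for k,i in full.items():
  g=i.astype(float).mean(2);print(k,'cast',g[198:218,346:350].mean(1).round(0).astype(int))
"
```

```text
t13.15 tcp [ 0.4672 -0.342   0.1761] r 45.95mm th -123.0  Frad 0.07 Ftan_ccw -7.58 Fz 10.00 grip 15.8mm
start [127 116  86  68  73  81 104 110 107 106 106 106 107  98  77  62  59  61
  63  66  69  85 175 240]
b1 [ 90  66  69  90 119 129 127 119 112 108 108  95  78  67  64  64  67  70
  74  81  88  93 124 174]
b4 [ 91  65  68  90 119 129 127 120 111 108 108  95  78  66  64  64  66  69
  74  81  87  93 124 173]
c [ 98  68  64  78 105 123 125 118 110 107 107 102  85  69  63  63  65  68
  70  72  82  98 174 240]
d [ 98  67  63  77 104 123 126 118 109 106 107 100  85  70  63  63  64  68
  69  71  82  98 174 240]
s6 [ 71 102 118 123 125 124 117 112  97  74  64  64  65  69  72  79  89  94
  95  95  86  87 166 234]
start cast [155 153 150 127 111 104  70  47  56  68  78  77  67  59  52  48  43  40
  50  55]
b1 cast [155 153 149 113 115  87  50  56  73  87  86  77  67  59  52  47  44  43
  50  54]
b4 cast [155 153 149 112 114  86  50  56  73  86  86  77  68  59  52  47  44  43
  50  55]
c cast [155 153 151 131 123  86  50  54  66  78  83  77  67  59  52  47  43  42
  53  59]
d cast [155 153 150 131 123  87  50  54  66  79  83  77  67  59  52  47  43  42
  53  59]
s6 cast [154 153 151 134  89  52  57  86  96  93  85  76  67  58  51  46  43  46
  56  62]
```

```bash
python3 -c "
from h import *
s6=cv2.resize(cv2.imread('pics/s6.png'),(140,140),interpolation=cv2.INTER_AREA)
full={'start':cv2.imread('pics/side0.png'),'b1':cv2.imread('pics/b1.png'),'c':cv2.imread('pics/c_side.png'),'d':cv2.imread('pics/d_side.png')}
t=full['d'].copy();t[130:270,255:395]=s6;full['s6']=t
f=lambda i:cv2.resize(i,None,fx=9,fy=9,interpolation=cv2.INTER_CUBIC)
cv2.imwrite('pics/k1.png',np.hstack([f(full[k][210:250,328:346]) for k in ('start','s6','b1','c','d')]))
tp={'start':cv2.imread('pics/top0.png'),'b0':cv2.imread('pics/b0.png'),'b3':cv2.imread('pics/b3.png'),'c':cv2.imread('pics/c_top.png')}
cv2.imwrite('pics/k2.png',np.vstack([f(tp[k][259:275,320:362]) for k in ('start','b3','c')]))
for k,i in tp.items(): print(k,i[267:272,322:346].mean(2).mean(0).round(0).astype(int))
"
```

```text
start [112 107 109 113 139 146 156 176 139 145 219 203 152 167 171 168 164 166
 186 211 188 177 158 143]
b0 [153 148 118 116 119 117 157 185 146 151 230 209 158 177 183 178 174 176
 197 219 199 189 170 151]
b3 [151 148 119 116 118 117 157 184 147 152 231 209 157 178 183 178 175 176
 197 219 199 188 170 151]
c [152 149 118 116 119 116 157 185 146 155 232 215 159 176 183 179 175 176
 197 218 198 188 171 151]
```

View pics/k1.png

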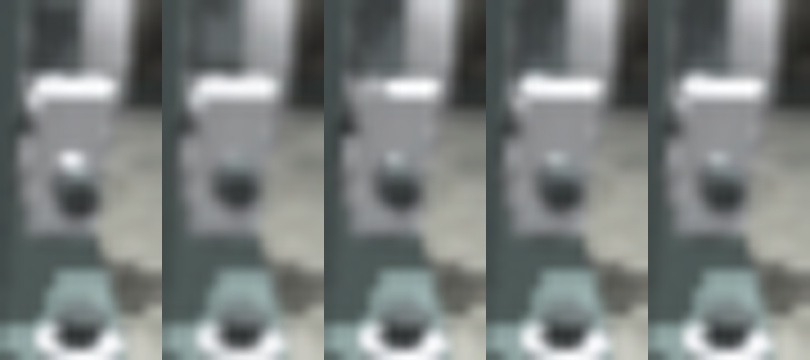

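View pics/k2.png

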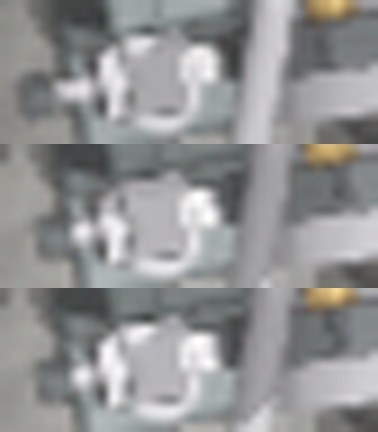

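Request:
{"api": "carry_out", "payload": {"offset": [[0.0009, 0.0008, 0], [0.0018, 0.0016, 0]], "dr": [[0, 0, 0], [0, 0, 0]], "gripper": [0.005, 0.005]}}

```text
clock: 13.4
tcp_pos: [0.4688, -0.3428, 0.1761]
eef_rot: [0.991, 0.137, -0.002, -0.002]
force: [-9.8, 6.5, 13.0]
grip_width: 0.183
```

```bash
python3 -c "
from h import *
rt()
for i in range(4): im=viewer.get_image('top' if i else 'side');rt()
print(sense()['force'],sense()['tau'],sense()['ft_torque'])"
```

```text
t13.40 tcp [ 0.4688 -0.3428  0.1761] r 45.88mm th -120.7  Frad -0.57 Ftan_ccw -11.79 Fz 13.03 grip 15.9mm
t13.45 tcp [ 0.4689 -0.343   0.1761] r 45.91mm th -120.5  Frad 0.01 Ftan_ccw -10.76 Fz 10.81 grip 16.0mm
t13.50 tcp [ 0.4691 -0.343   0.1761] r 45.90mm th -120.3  Frad 0.47 Ftan_ccw -8.61 Fz 10.76 grip 15.7mm
t13.55 tcp [ 0.4691 -0.3431  0.1761] r 45.90mm th -120.2  Frad 0.80 Ftan_ccw -8.49 Fz 10.28 grip 15.9mm
t13.60 tcp [ 0.4692 -0.3431  0.1761] r 45.92mm th -120.1  Frad -0.17 Ftan_ccw -8.25 Fz 9.42 grip 16.1mm
[-7.05067529  4.2889132   9.42371308] [ 4.46852725e-01 -3.96484029e+01 -3.70447540e+01  6.97058011e-01
 -2.78443024e+00  1.37949330e-03] [ 0.81332256  1.32740584 -0.03226629]
```

Request:
{"api": "carry_out", "payload": {"offset": [[0.0009, 0.0007, 0], [0.0019, 0.0014, 0]], "dr": [[0, 0, 0], [0, 0, 0]], "gripper": [0.005, 0.005]}}

```text
clock: 13.85
tcp_pos: [0.4707, -0.3439, 0.1761]
eef_rot: [0.991, 0.137, -0.003, -0.002]
force: [-10.5, 4.1, 11.2]
grip_width: 0.18
```

```bash
python3 -c "
from h import *
rt()
for i in range(4): im=viewer.get_image('top' if i else 'side');cv2.imwrite('pics/e%d.png'%i,im);rt()
g=cv2.imread('pics/e0.png').astype(float).mean(2);print(g[196:220,332:335].mean(1).round(0).astype(int))
"
```

```text
t13.85 tcp [ 0.4707 -0.3439  0.1761] r 45.84mm th -117.9  Frad 1.27 Ftan_ccw -11.21 Fz 11.23 grip 15.7mm
t13.90 tcp [ 0.4709 -0.344   0.1761] r 45.85mm th -117.7  Frad -0.22 Ftan_ccw -9.72 Fz 11.55 grip 16.1mm
t13.95 tcp [ 0.471  -0.3441  0.1761] r 45.85mm th -117.5  Frad 0.92 Ftan_ccw -8.20 Fz 10.48 grip 16.0mm
t14.00 tcp [ 0.4711 -0.3441  0.1761] r 45.88mm th -117.4  Frad 1.28 Ftan_ccw -9.70 Fz 10.50 grip 15.9mm
t14.05 tcp [ 0.4711 -0.3441  0.1761] r 45.87mm th -117.3  Frad 1.03 Ftan_ccw -8.95 Fz 10.50 grip 16.0mm
[107  74  63  75  97 119 124 118 114 109 107 106  89  71  64  62  64  67
  70  70  78  96 174 240]
```

```bash
python3 -c "
from h import *
for k in ('c_top','e1','e3'):
  i=cv2.imread('pics/%s.png'%k); print(k,i[267:272,322:346].mean(2).mean(0).round(0).astype(int))
f=lambda i:cv2.resize(i,None,fx=9,fy=9,interpolation=cv2.INTER_CUBIC)
cv2.imwrite('pics/k3.png',np.vstack([f(cv2.imread('pics/%s.png'%k)[259:275,320:362]) for k in ('top0','c_top','e3')]))
cv2.imwrite('pics/k4.png',cv2.resize(cv2.imread('pics/e0.png')[150:250,310:390],None,fx=7,fy=6,interpolation=cv2.INTER_CUBIC))
"
```

```text
c_top [152 149 118 116 119 116 157 185 146 155 232 215 159 176 183 179 175 176
 197 218 198 188 171 151]
e1 [152 148 119 115 120 117 158 185 147 156 232 216 161 178 183 180 175 178
 198 218 198 189 170 155]
e3 [152 148 120 116 119 116 157 185 147 155 232 216 161 178 183 180 175 177
 198 218 199 189 170 154]
```

View pics/k4.png

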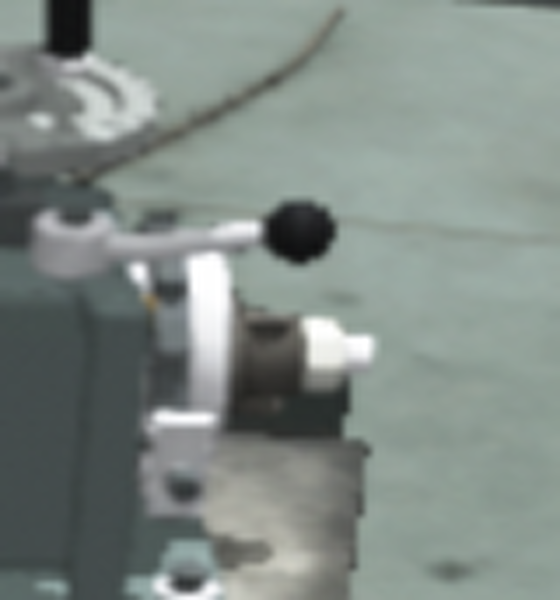

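Request:
{"api": "carry_out", "payload": {"offset": [[0.0009, 0.0007, 0], [0.0019, 0.0015, 0]], "dr": [[0, 0, 0], [0, 0, 0]], "gripper": [0.005, 0.005]}}

```text
clock: 14.3
tcp_pos: [0.4727, -0.3449, 0.1761]
eef_rot: [0.991, 0.137, -0.003, -0.002]
force: [-9.9, 4.6, 11.5]
grip_width: 0.184
```

```bash
python3 -c "
from h import *
rt()
for i in range(3): im=viewer.get_image('top' if i else 'side');cv2.imwrite('pics/f%d.png'%i,im);rt()
g=cv2.imread('pics/f0.png').astype(float).mean(2);print(g[196:220,332:335].mean(1).round(0).astype(int))
"
```

```text
t14.30 tcp [ 0.4727 -0.3449  0.1761] r 45.82mm th -115.1  Frad 0.05 Ftan_ccw -10.94 Fz 11.51 grip 16.0mm
t14.35 tcp [ 0.4729 -0.345   0.1761] r 45.87mm th -114.9  Frad -0.75 Ftan_ccw -11.12 Fz 10.99 grip 16.2mm
t14.40 tcp [ 0.473  -0.3451  0.1761] r 45.86mm th -114.7  Frad 0.86 Ftan_ccw -10.17 Fz 11.11 grip 15.6mm
t14.45 tcp [ 0.4731 -0.3451  0.1761] r 45.86mm th -114.6  Frad 0.04 Ftan_ccw -9.29 Fz 11.38 grip 16.3mm
[107  74  63  74  97 119 124 118 113 108 107 108  90  71  63  62  64  67
  69  70  78  95 173 240]
```

```bash
python3 -c "
from h import *
for k in ('side0','b1','b4','c_side','d_side','e0','f0'):
  g=cv2.imread('pics/%s.png'%k).astype(float).mean(2);print(k,g[201:209,346:350].mean(1).round(1), g[198:214,343:346].mean(1).round(0).astype(int))
"
```

```text
side0 [127.  111.3 104.4  70.3  47.2  56.   68.5  77.7] [139 136 126 113 111 112 107 101 102  98  90  83  76  69  61  53]
b1 [112.7 114.8  86.6  50.1  55.6  72.9  86.8  85.6] [140 137 128 116 122 114 104 107 104  97  91  83  75  68  60  53]
b4 [112.4 114.4  86.2  50.3  55.6  72.7  86.2  85.9] [140 137 129 116 122 114 104 106 104  97  91  83  75  68  61  53]
c_side [131.4 122.8  85.6  49.9  54.   65.7  78.4  83.1] [139 137 128 119 119 112 102 106 104  96  90  82  75  68  60  53]
d_side [131.2 123.1  86.7  50.4  53.7  65.5  78.6  82.8] [139 137 128 118 119 113 104 105 104  96  90  83  75  69  60  53]
e0 [130.8 124.1  88.2  52.1  51.9  64.4  79.1  82.7] [139 137 128 117 120 115 104 104 104  97  92  83  76  69  60  53]
f0 [130.1 121.2  87.   51.6  51.8  64.2  74.3  80.8] [139 137 128 116 120 114 104 105 103  97  91  84  76  68  59  53]
```

Request:
{"api": "carry_out", "payload": {"offset": [[0, 0, 0], [0, 0, 0], [0, 0, 0], [0, 0, -0.02], [0, 0, -0.06], [0, 0, -0.1], [0, 0, -0.1]], "dr": [[0, 0, 0], [0, 0, 0], [0, 0, 0], [0, 0, 0], [0, 0, 0], [0, 0, 0], [0, 0, 0]], "gripper": [0.03, 0.03, 0.03, 0.03, 0.03, 0.03, 0.03]}}

```text
clock: 15.32
tcp_pos: [0.478, -0.3478, 0.2821]
eef_rot: [0.99, 0.137, 0.003, 0.004]
force: [0.3, 0.0, -0.6]
grip_width: 0.342
```

```bash
python3 -c "
from h import *
st=sense();print(st);im=viewer.get_image('wrist');cv2.imwrite('pics/g0.png',im)
cv2.imwrite('pics/g0z.png',cv2.resize(im[20:260,100:420],None,fx=2.5,fy=2.5,interpolation=cv2.INTER_CUBIC))"
```

```text
{'clock': 15.325, 'joint_pos': array([-7.62197752e-01,  8.81691093e-02,  1.51407111e+00, -3.28366522e-04,
        1.52889139e+00,  5.32856719e-01]), 'dq': array([-0.00058523,  0.03316824,  0.07568314, -0.00095728, -0.02894906,
        0.0001212 ]), 'tau': array([ 2.23155582e-02, -4.42947078e+01, -4.01600683e+01,  8.81632045e-02,
        3.08126723e-01, -9.42292791e-04]), 'tcp_pos': array([ 0.47797679, -0.34779936,  0.28206635]), 'eef_rot': array([0.99049646, 0.13743864, 0.00312252, 0.00419939]), 'force': array([ 0.32222229,  0.00185957, -0.62087474]), 'ft_torque': array([0.02388697, 0.00790591, 0.00859814]), 'grip_width': 0.34196610881063677}
```

View pics/g0z.png

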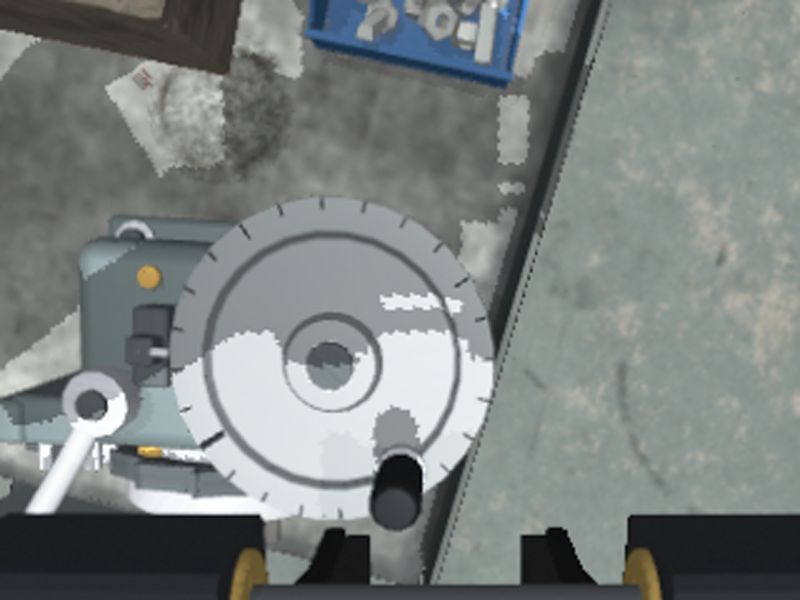

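```bash
python3 -c "
from h import *
st=sense()
print(st['clock'],st['tcp_pos'])
f=lambda a,b:(100+(a+.5)/2.5-.5,20+(b+.5)/2.5-.5)
C=np.array([.4922,-.3034])
for nm,p,z in (('hub',(331,365),.18),('L',(170,358),.169),('R',(494,358),.169),('T',(331,197),.169),('B',(331,521),.169),('zero',(212,440),.169),('ptr',(168,353),.169),('ctop',(397,507),.216),('cbot',(404,455),.172)):
  w=atz('wrist',f(*p),z,st);d=w[:2]-C;print(nm,w.round(4),np.degrees(np.arctan2(d[1],d[0]))%360,np.hypot(*d).round(4))
"
```

```text
15.375 [ 0.47706855 -0.34692782  0.2792114 ]
hub [ 0.4922 -0.3035  0.18  ] 256.2154463685131 0.0001
L [ 0.4776 -0.2471  0.169 ] 104.48894343797127 0.0582
R [ 0.5082 -0.357   0.169 ] 286.6216836888459 0.0559
T [ 0.5457 -0.2886  0.169 ] 15.45786397577931 0.0555
B [ 0.4347 -0.3164  0.169 ] 192.72120290643056 0.0589
zero [ 0.4527 -0.2677  0.169 ] 137.93134144061554 0.0532
ptr [ 0.4792 -0.246   0.169 ] 102.77870161875938 0.0588
ctop [ 0.4609 -0.3368  0.216 ] 226.8415352410206 0.0458
cbot [ 0.4667 -0.3356  0.172 ] 231.6279420721722 0.0411
```

Request:
{"api": "carry_out", "payload": {"offset": [[0, -0.02, 0], [-0.008, -0.05, 0], [-0.02, -0.085, 0], [-0.033, -0.12, 0], [-0.045, -0.15, 0], [-0.051, -0.165, 0], [-0.051, -0.165, 0], [-0.051, -0.165, 0], [-0.051, -0.165, 0]], "dr": [[0, 0, 10], [0, 0, 20], [0, 0, 30], [0, 0, 40], [0, 0, 50], [0, 0, 60], [0, 0, 63], [0, 0, 63], [0, 0, 63]], "gripper": [0.045, 0.045, 0.045, 0.045, 0.045, 0.045, 0.045, 0.045, 0.045]}}

```text
clock: 16.5
tcp_pos: [0.3818, -0.2007, 0.2753]
eef_rot: [0.917, -0.4, -0.0, -0.0]
force: [-0.7, -0.3, -0.4]
grip_width: 0.517
```

```bash
python3 -c "
from h import *
st=sense();print(st['tcp_pos'],st['eef_rot'],st['joint_pos'],R.from_quat(st['eef_rot']).as_matrix().round(3))
a=viewer.get_image('wrist');cv2.imwrite('pics/h0.png',a);b=viewer.get_image('top');cv2.imwrite('pics/h1.png',b)
for P in ([.3806,-.2006,.167],[.452,-.2215,.167]): print(proj('wrist',P,st))
print(b[267:272,322:346].mean(2).mean(0).round(0).astype(int))"
```

```text
[ 0.38176145 -0.20071579  0.2752935 ] [ 9.16562823e-01 -3.99890535e-01 -3.83409363e-04 -6.80949325e-05] [-6.67249567e-01 -3.02507431e-01  1.88582735e+00 -6.23064066e-05
  1.55904906e+00  1.72634241e+00] [[ 0.68  -0.733 -0.001]
 [-0.733 -0.68   0.   ]
 [-0.001  0.    -1.   ]]
[277.92472844 195.02571923]
[232.91548135 121.64784695]
[106 106 105 105 102 100  92  85  82  79  76  77  77  77  77  76  77  78
  75  76  76  77  75  75]
```

View pics/h0.png

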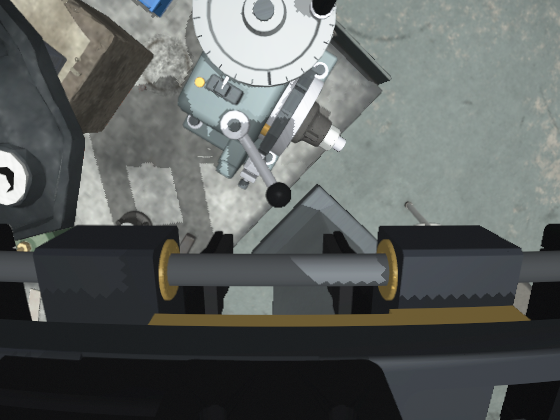

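Request:
{"api": "carry_out", "payload": {"offset": [[-0.0007, 0.0007, 0.05], [-0.0007, 0.0007, 0.095], [-0.0007, 0.0007, 0.12], [-0.0007, 0.0007, 0.1285], [-0.0007, 0.0007, 0.1285], [-0.0007, 0.0007, 0.1285]], "dr": [[0, 0, 0], [0, 0, 0], [0, 0, 0], [0, 0, 0], [0, 0, 0], [0, 0, 0]], "gripper": [0.045, 0.045, 0.045, 0.045, 0.045, 0.045]}}

```text
clock: 17.35
tcp_pos: [0.3818, -0.2014, 0.1487]
eef_rot: [0.916, -0.4, 0.001, 0.0]
force: [0.3, 0.0, -0.0]
grip_width: 0.517
```

Request:
{"api": "carry_out", "payload": {"offset": [[0, 0, 0], [0, 0, 0], [0, 0, 0], [0, 0, 0]], "dr": [[0, 0, 0], [0, 0, 0], [0, 0, 0], [0, 0, 0]], "gripper": [0.02, 0.012, 0.012, 0.012], "force": 20}}

```text
clock: 17.85
tcp_pos: [0.381, -0.2006, 0.1474]
eef_rot: [0.916, -0.4, 0.0, -0.0]
force: [1.6, -0.1, 1.2]
grip_width: 0.178
```

```bash
python3 -c "
from h import *
rt((.452,-.2215));a=viewer.get_image('side');cv2.imwrite('pics/i0.png',cv2.resize(a[150:250,300:400],None,fx=6,fy=6,interpolation=cv2.INTER_CUBIC));rt((.452,-.2215))"
```

```text
t17.85 tcp [ 0.381  -0.2006  0.1474] r 74.00mm th 163.6  Frad -1.53 Ftan_ccw -0.32 Fz 1.18 grip 15.5mm
t17.90 tcp [ 0.381  -0.2006  0.1474] r 73.99mm th 163.6  Frad 1.12 Ftan_ccw -0.85 Fz 1.67 grip 14.0mm
```

View pics/i0.png

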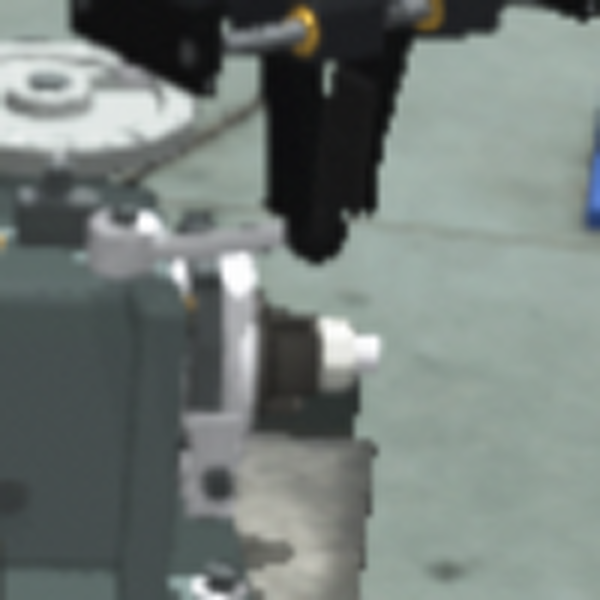

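Request:
{"api": "carry_out", "payload": {"offset": [[0, 0, 0], [0, 0, 0], [0, 0, 0.006], [0, 0, 0.012], [0, 0, 0.012]], "dr": [[0, 0, 0], [0, 0, 0], [0, 0, 0], [0, 0, 0], [0, 0, 0]], "gripper": [0.045, 0.045, 0.045, 0.045, 0.045]}}

```text
clock: 18.52
tcp_pos: [0.3803, -0.2002, 0.1342]
eef_rot: [0.916, -0.4, -0.001, -0.0]
force: [-0.3, 0.2, 0.3]
grip_width: 0.509
```

Request:
{"api": "carry_out", "payload": {"offset": [[0, 0, 0], [0, 0, 0], [0, 0, 0], [0, 0, 0]], "dr": [[0, 0, 0], [0, 0, 0], [0, 0, 0], [0, 0, 0]], "gripper": [0.025, 0.016, 0.016, 0.016]}}

```text
clock: 19.02
tcp_pos: [0.3811, -0.2007, 0.1354]
eef_rot: [0.916, -0.4, 0.0, -0.0]
force: [-0.0, 1.0, 0.9]
grip_width: 0.248
```

```bash
python3 -c "
from h import *
rt((.452,-.2215));a=viewer.get_image('side');cv2.imwrite('pics/i1.png',cv2.resize(a[150:250,300:400],None,fx=6,fy=6,interpolation=cv2.INTER_CUBIC));rt((.452,-.2215))"
```

```text
t19.02 tcp [ 0.3811 -0.2007  0.1354] r 73.90mm th 163.6  Frad 0.32 Ftan_ccw -0.99 Fz 0.94 grip 21.6mm
t19.07 tcp [ 0.3811 -0.2007  0.1354] r 73.91mm th 163.6  Frad -0.96 Ftan_ccw -0.46 Fz 0.25 grip 21.6mm
```

View pics/i1.png

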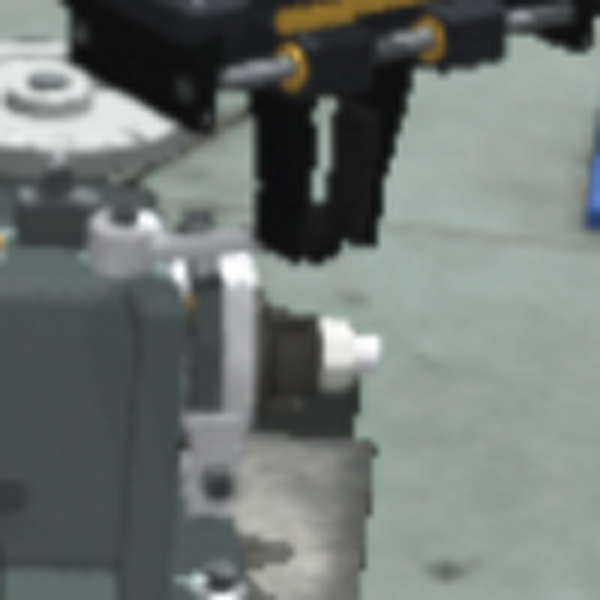

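```bash
python3 -c "
from h import *
K,D,T=calib('top');K2,D2,T2=calib('side')
def tri(p,q):
  a=cv2.undistortPoints(np.array([[p]],float),K,D)[0,0];b=cv2.undistortPoints(np.array([[q]],float),K2,D2)[0,0]
  X=cv2.triangulatePoints(np.linalg.inv(T)[:3],np.linalg.inv(T2)[:3],a.reshape(2,1),b.reshape(2,1));return (X[:3]/X[3]).ravel()
print('cap',tri((282,194),(258,184)))
print('bow tip', [atz('top',(280,223),z).round(3) for z in (.1,.15,.2)])
print('edge right', [atz('top',(325,190),z).round(3) for z in (.1,.15,.2)])
"
```

```text
cap [ 0.55687261 -0.07078283  0.21150928]
bow tip [array([ 0.509, -0.064,  0.1  ]), array([ 0.505, -0.065,  0.15 ]), array([ 0.501, -0.066,  0.2  ])]
edge right [array([ 0.584, -0.167,  0.1  ]), array([ 0.576, -0.162,  0.15 ]), array([ 0.568, -0.157,  0.2  ])]
```

Request:
{"api": "carry_out", "payload": {"offset": [[-0.0018, -0.003, 0], [-0.0035, -0.0067, 0], [-0.0067, -0.0149, 0], [-0.0088, -0.0234, 0]], "dr": [[0, 0, 0], [0, 0, 0], [0, 0, 0], [0, 0, 0]], "gripper": [0.016, 0.016, 0.016, 0.016]}}

```text
clock: 19.58
tcp_pos: [0.3883, -0.1785, 0.1349]
eef_rot: [0.916, -0.401, -0.004, 0.002]
force: [-17.7, -1.1, 9.7]
grip_width: 0.248
```

```bash
python3 -c "
from h import *
rt((.4501,-.221))"
```

```text
t19.57 tcp [ 0.3883 -0.1785  0.1349] r 75.02mm th 145.5  Frad 13.99 Ftan_ccw 10.89 Fz 9.74 grip 21.6mm
```

```bash
python3 -c "
from h import *
st=sense()
T=np.array([0.3817,-.2007,.2753])
s2=dict(st);s2['tcp_pos']=T;s2['eef_rot']=np.array([ 9.16562823e-01,-3.99890535e-01,-3.83409363e-04,-6.80949325e-05])
for z in (.16,.167,.175): print(z,atz('wrist',(235,124.5),z,s2),atz('top',(305+(241+.5)/5-.5,185+(319+.5)/5-.5),z))
print(atz('wrist',(278.5,195),.167,s2))
b=viewer.get_image('side');cv2.imwrite('pics/j0.png',cv2.resize(b[150:250,300:400],None,fx=6,fy=6,interpolation=cv2.INTER_CUBIC));rt((.4501,-.221))
"
```

```text
0.16 [ 0.44960688 -0.22022505  0.16      ] [ 0.45085778 -0.21732326  0.16      ]
0.167 [ 0.44905595 -0.22089236  0.167     ] [ 0.45077104 -0.2161276   0.167     ]
0.175 [ 0.44842632 -0.221655    0.175     ] [ 0.45067191 -0.21476114  0.175     ]
[ 0.38017615 -0.20094573  0.167     ]
t19.62 tcp [ 0.3891 -0.1776  0.1349] r 74.85mm th 144.6  Frad 10.90 Ftan_ccw 6.36 Fz 6.86 grip 21.7mm
```

View pics/j0.png

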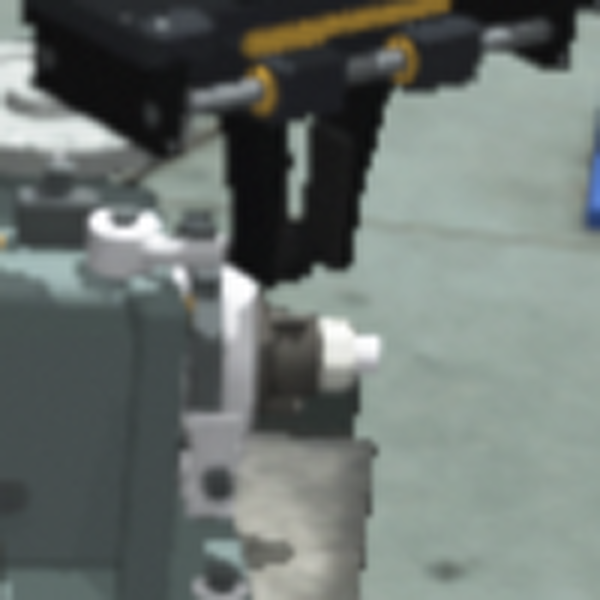

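Request:
{"api": "carry_out", "payload": {"offset": [[-0.0041, -0.0075, 0], [-0.005, -0.0162, 0], [-0.0048, -0.025, 0]], "dr": [[0, 0, 0], [0, 0, 0], [0, 0, 0]], "gripper": [0.016, 0.016, 0.016]}}

```text
clock: 20.0
tcp_pos: [0.4039, -0.1576, 0.1346]
eef_rot: [0.916, -0.401, -0.004, 0.001]
force: [-13.3, 0.1, 6.6]
grip_width: 0.241
```

```bash
python3 -c "
from h import *
rt((.4515,-.2145))"
```

```text
t20.00 tcp [ 0.4039 -0.1576  0.1346] r 74.21mm th 129.9  Frad 8.59 Ftan_ccw 10.16 Fz 6.58 grip 21.0mm
```

Request:
{"api": "carry_out", "payload": {"offset": [[0.0, -0.0092, 0], [0.0022, -0.0177, 0], [0.005, -0.0247, 0], [0.0067, -0.028, 0], [0.0067, -0.028, 0]], "dr": [[0, 0, 0], [0, 0, 0], [0, 0, 0], [0, 0, 0], [0, 0, 0]], "gripper": [0.016, 0.016, 0.016, 0.016, 0.016]}}

```text
clock: 20.62
tcp_pos: [0.4299, -0.1429, 0.1343]
eef_rot: [0.916, -0.4, -0.003, 0.0]
force: [-7.0, 0.6, 2.3]
grip_width: 0.242
```

```bash
python3 -c "
from h import *
rt((.4515,-.2145));b=viewer.get_image('side');cv2.imwrite('pics/j1.png',cv2.resize(b[150:250,300:400],None,fx=6,fy=6,interpolation=cv2.INTER_CUBIC));rt((.4515,-.2145))
b=viewer.get_image('wrist');cv2.imwrite('pics/j2.png',b)"
```

```text
t20.62 tcp [ 0.4299 -0.1429  0.1343] r 74.80mm th 106.8  Frad 2.60 Ftan_ccw 6.56 Fz 2.26 grip 21.1mm
t20.68 tcp [ 0.4299 -0.1429  0.1343] r 74.80mm th 106.8  Frad 2.77 Ftan_ccw 6.77 Fz 2.28 grip 21.5mm
```

View pics/j1.png

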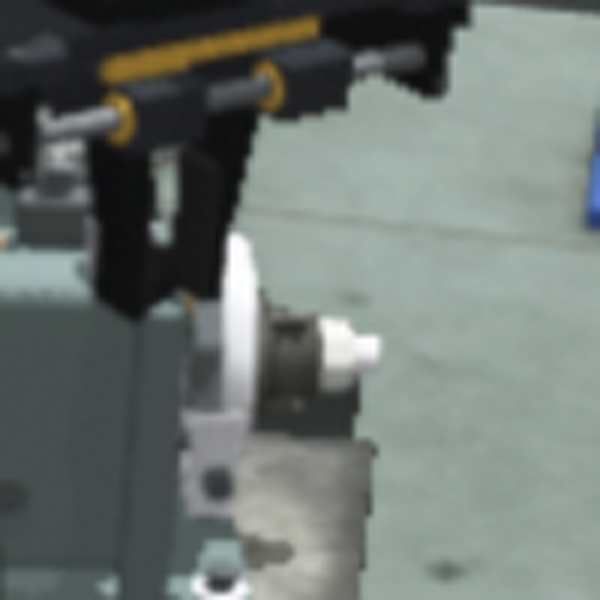

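View pics/j2.png

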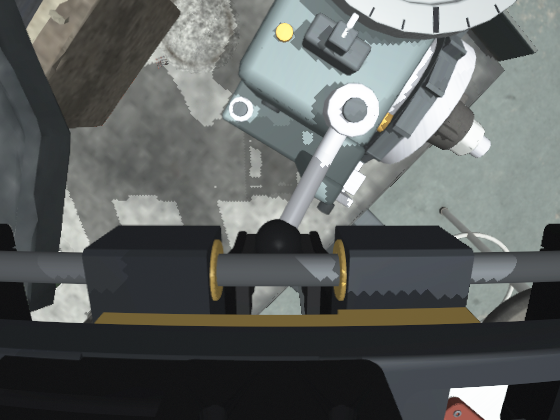

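Request:
{"api": "carry_out", "payload": {"offset": [[0, 0, 0], [0, 0, 0], [0, 0, 0], [0, 0, -0.03], [0, 0, -0.08], [0, 0, -0.12], [0, 0, -0.12], [0, 0, -0.12]], "dr": [[0, 0, 0], [0, 0, 0], [0, 0, 0], [0, 0, 0], [0, 0, 0], [0, 0, 0], [0, 0, 0], [0, 0, 0]], "gripper": [0.045, 0.045, 0.045, 0.045, 0.045, 0.045, 0.045, 0.045]}}

```text
clock: 21.72
tcp_pos: [0.4321, -0.1435, 0.2547]
eef_rot: [0.916, -0.4, -0.0, -0.0]
force: [0.6, 0.2, -0.1]
grip_width: 0.514
```

```bash
python3 -c "
from h import *
st=sense();print(st['clock'],st['tcp_pos'],st['force'],st['grip_width'])
b=viewer.get_image('wrist');cv2.imwrite('pics/l0.png',b)
cv2.imwrite('pics/l0z.png',cv2.resize(b[20:250,200:500],None,fx=2.6,fy=2.6,interpolation=cv2.INTER_CUBIC))
import pickle;pickle.dump(st,open('l0.pkl','wb'))"
```

```text
21.725 [ 0.43209746 -0.14353985  0.2547285 ] [ 0.60604731  0.21281823 -0.05492604] 0.5143566512298117
```

View pics/l0z.png

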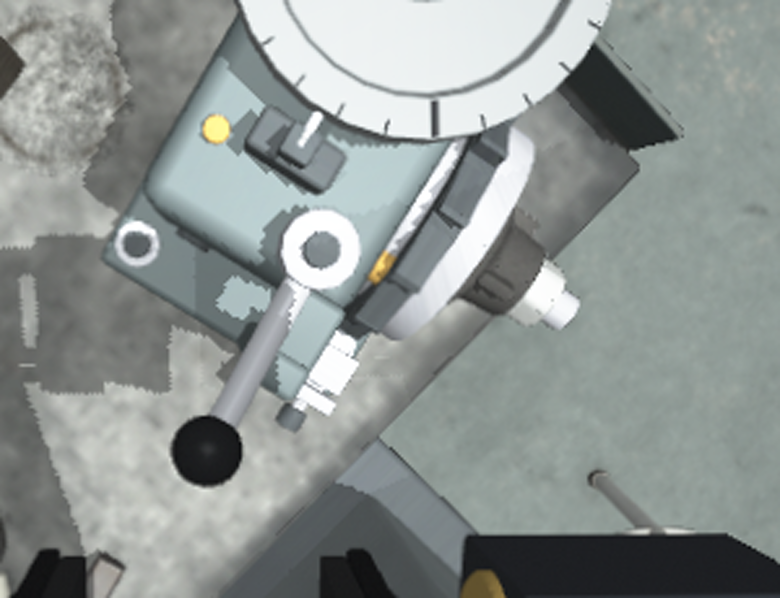

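```bash
python3 -c "
import cv2
b=cv2.imread('pics/l0.png')
cv2.imwrite('pics/l0y.png',cv2.resize(b[60:190,300:430],None,fx=6,fy=6,interpolation=cv2.INTER_CUBIC))"
```

```text
(no output)
```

View pics/l0y.png

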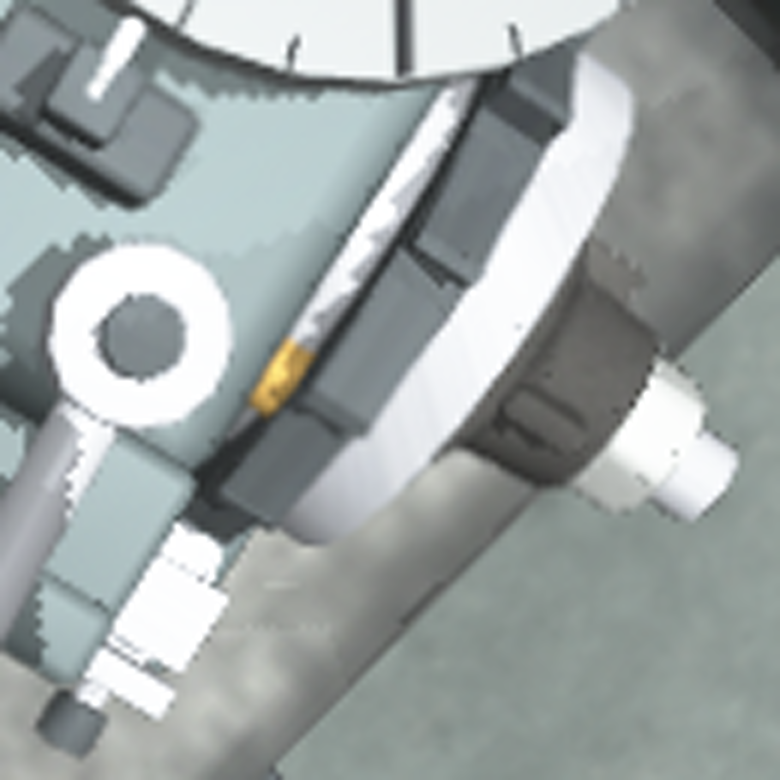

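```bash
python3 -c "
from h import *
import pickle;st=pickle.load(open('l0.pkl','rb'))
f=lambda a,b:(300+(a+.5)/6-.5,60+(b+.5)/6-.5)
g=lambda p,z:atz('wrist',f(*p),z,st)
A=g((410,240),.1385);B=g((465,285),.1385)
nut=g((715,475),.085);nb=g((628,440),.085)
print('edge',A,B,'dir',np.degrees(np.arctan2(*(A-B)[[1,0]])));print('nut',nut)
for yaw in (11.5,12.5,13.5):
  ex=np.array([np.cos(np.radians(yaw)),np.sin(np.radians(yaw))]);ey=np.array([-ex[1],ex[0]])
  k=g((0,0),.167)
  print(yaw,'y of edge rel nut axis mm',((A[:2]-nut[:2])@ey*1e3).round(2),((B[:2]-nut[:2])@ey*1e3).round(2))
  w=lambda x,y,z:x
  # neighbours
  for nm,p,q in (('L',(305,400),(355,435)),('R',(490,90),(555,135))):
    for z in (.085+.0535*np.cos(np.radians(30)),): print(nm,[((g(t,z)[:2]-nut[:2])@ey*1e3).round(2) for t in (p,q)])
  import numpy as n
  fl=g((305,540),.085);print('face left',((fl[:2]-nut[:2])@ey*1e3).round(1))
  kn=atz('wrist',(200+207/2.6,20+450/2.6),.167,st);pv=atz('wrist',(200+320/2.6,20+250/2.6),.17,st)
  wc=np.array([.4922,-.3034]); print('knob',kn.round(4),'piv',pv.round(4),'lever angle from +y',np.degrees(np.arctan2(*(kn-pv)[[1,0]]))-90-yaw, 'knob-wheel x',(kn[:2]-wc)@ex,'knob-nut',(kn[:2]-nut[:2])@ex)
"
```

```text
edge [ 0.43003888 -0.25703028  0.1385    ] [ 0.4196643  -0.25813961  0.1385    ] dir 6.1033298185749
nut [ 0.35445285 -0.27787195  0.085     ]
11.5 y of edge rel nut axis mm 5.35 6.34
L [np.float64(31.64), np.float64(31.97)]
R [np.float64(-19.86), np.float64(-19.78)]
face left 47.4
knob [ 0.4342 -0.149   0.167 ] piv [ 0.4514 -0.2174  0.17  ] lever angle from +y 2.646193355385961 knob-wheel x -0.026071556781957845 knob-nut 0.10382080650398824
12.5 y of edge rel nut axis mm 3.99 5.15
L [np.float64(30.29), np.float64(30.78)]
R [np.float64(-21.23), np.float64(-20.95)]
face left 46.4
knob [ 0.4342 -0.149   0.167 ] piv [ 0.4514 -0.2174  0.17  ] lever angle from +y 1.646193355385961 knob-wheel x -0.02322454927971972 knob-nut 0.10573216464311344
13.5 y of edge rel nut axis mm 2.62 3.96
L [np.float64(28.93), np.float64(29.58)]
R [np.float64(-22.6), np.float64(-22.11)]
face left 45.4
knob [ 0.4342 -0.149   0.167 ] piv [ 0.4514 -0.2174  0.17  ] lever angle from +y 0.6461933553859609 knob-wheel x -0.020370467354789725 knob-nut 0.10761131574063786
```

Request:
{"api": "carry_out", "payload": {"offset": [[0, 0, -0.04], [-0.03, 0.03, -0.08], [-0.06, 0.06, -0.1], [-0.08, 0.1, -0.1], [-0.08, 0.1, -0.1], [-0.08, 0.1, -0.1]], "dr": [[0, 0, 0], [0, 0, 0], [0, 0, 0], [0, 0, 0], [0, 0, 0], [0, 0, 0]], "gripper": [0.045, 0.045, 0.045, 0.045, 0.045, 0.045]}}

```text
clock: 22.52
tcp_pos: [0.3046, -0.1528, 0.3542]
eef_rot: [0.916, -0.401, -0.001, -0.0]
force: [0.2, -0.9, 0.1]
grip_width: 0.516
```

```bash
python3 -c "
from h import *
st=sense();print(st['clock'],st['tcp_pos'],st['force'])
b=viewer.get_image('wrist');cv2.imwrite('pics/m0.png',b);t=viewer.get_image('top');cv2.imwrite('pics/m1.png',t);s=viewer.get_image('side');cv2.imwrite('pics/m2.png',s)
cv2.imwrite('pics/m2z.png',cv2.resize(s[150:260,300:400],None,fx=6,fy=5.4,interpolation=cv2.INTER_CUBIC))"
```

```text
22.525 [ 0.30460033 -0.15277218  0.35420613] [ 0.18914517 -0.87219953  0.14738336]
```

View pics/m0.png

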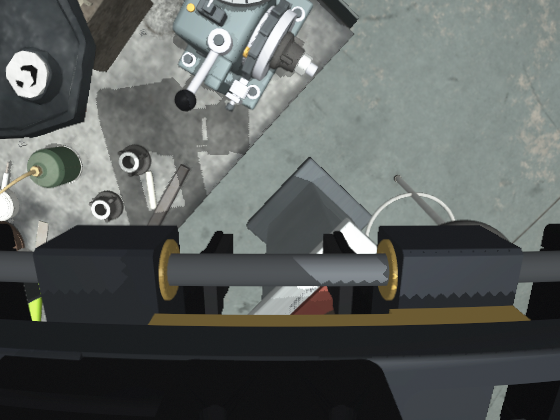

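View pics/m1.png

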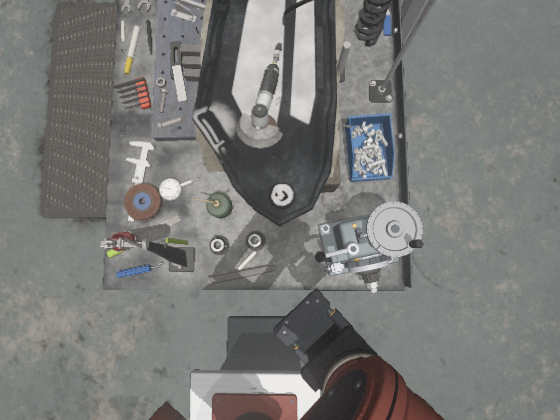

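View pics/m2z.png

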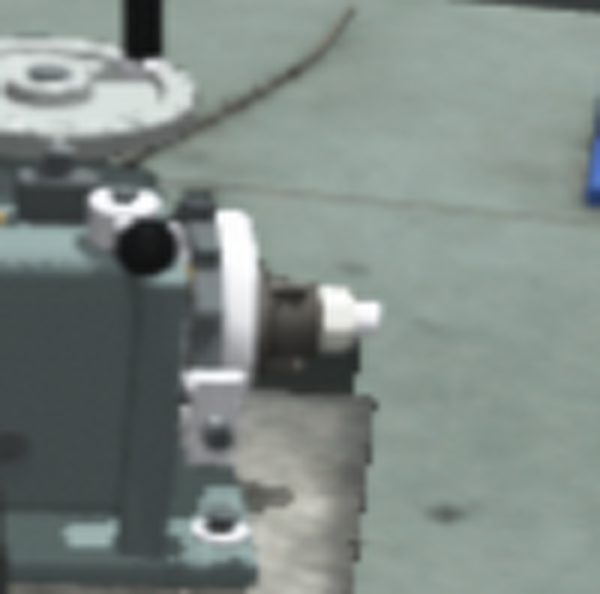

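```bash
cat > plan.py <<'E'
from h import *
st=sense();R0=R.from_quat([.9166,-.4,0,0]);p0=st['tcp_pos']
M=viewer.get_calibration("wrist")["mount"]
tgt=np.array([.410,-.193,.085])
yaw=np.radians(12.5)
for el in (50,55):
  X=np.array([np.cos(yaw),np.sin(yaw),0]);e=np.radians(el)
  Z=np.array([np.sin(yaw)*np.cos(e),-np.cos(yaw)*np.cos(e),-np.sin(e)]);Y=np.cross(Z,X)
  Rt=np.column_stack([X,Y,Z])
  Rc=Rt@M[:3,:3]
  ray=Rc@np.array([0,(180-203.)/343,1.])
  cam=tgt-ray*.35
  tcp=cam-Rt@M[:3,3]
  off=R0.inv().apply(tcp-p0);rv=(R0.inv()*R.from_matrix(Rt)).as_rotvec(degrees=True)
  print(el,'cam',cam.round(3),'tcp',tcp.round(3),'off',off.round(4),'rv',rv.round(2),np.linalg.norm(rv).round(1))
E
python3 plan.py
```

```text
50 cam [0.422 0.037 0.35 ] tcp [ 0.384 -0.096  0.204] off [ 0.0121 -0.0969  0.1502] rv [-36.26  20.79 -57.12] 70.8
55 cam [0.427 0.013 0.368] tcp [ 0.387 -0.106  0.212] off [ 0.0214 -0.0915  0.1419] rv [-31.74  18.2  -57.72] 68.3
```

Request:
{"api": "carry_out", "payload": {"offset": [[0.003, -0.013, 0.01], [0.006, -0.026, 0.03], [0.009, -0.039, 0.05], [0.012, -0.052, 0.075], [0.015, -0.065, 0.1], [0.018, -0.078, 0.12], [0.0214, -0.0915, 0.142], [0.0214, -0.0915, 0.142], [0.0214, -0.0915, 0.142]], "dr": [[-4.53, 2.6, -8.25], [-9.07, 5.2, -16.49], [-13.6, 7.8, -24.74], [-18.14, 10.4, -32.98], [-22.67, 13, -41.23], [-27.2, 15.6, -49.47], [-31.74, 18.2, -57.72], [-31.74, 18.2, -57.72], [-31.74, 18.2, -57.72]], "gripper": [0.03, 0.03, 0.03, 0.03, 0.03, 0.03, 0.03, 0.03, 0.03]}}

```text
clock: 23.8
tcp_pos: [0.3867, -0.1062, 0.214]
eef_rot: [0.948, 0.103, 0.033, 0.299]
force: [0.3, -0.2, 0.8]
grip_width: 0.346
```

```bash
python3 -c "
from h import *
st=sense();print(st['clock'],st['tcp_pos'],st['force'],st['joint_pos'])
b=viewer.get_image('wrist');cv2.imwrite('pics/n0.png',b)
print(proj('wrist',[.410,-.193,.085],st))
import pickle;pickle.dump(st,open('n0.pkl','wb'))"
```

```text
23.8 [ 0.38668664 -0.10621057  0.21399889] [ 0.26669437 -0.22795925  0.80698294] [ 0.06358494 -0.44736754  2.22807962 -0.62582686  1.31118815  1.56875049]
[276.88366503 179.20209612]
```

View pics/n0.png

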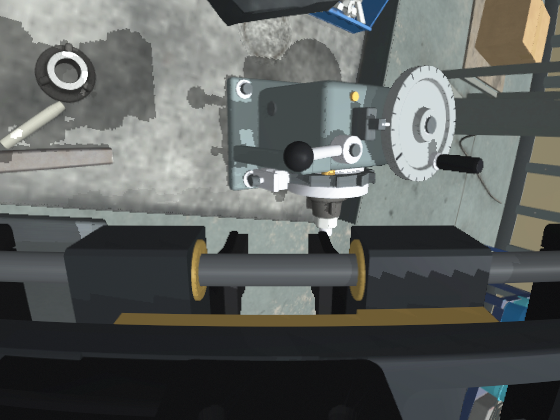

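```bash
python3 -c "
import cv2
b=cv2.imread('pics/n0.png')
cv2.imwrite('pics/n0z.png',cv2.resize(b[140:215,235:335],None,fx=8,fy=8,interpolation=cv2.INTER_CUBIC))"
```

```text
(no output)
```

View pics/n0z.png

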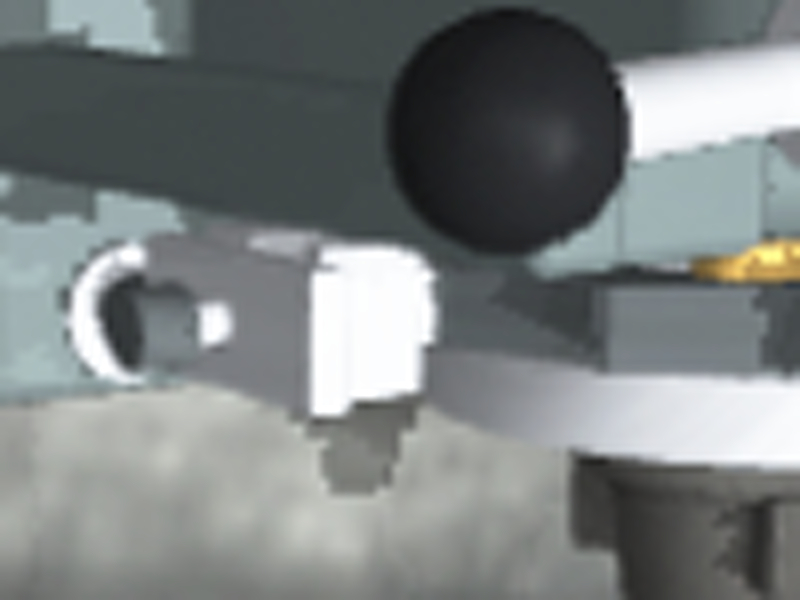

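```bash
python3 -c "
from h import *
import pickle;st=pickle.load(open('n0.pkl','rb'));s1=pickle.load(open('l0.pkl','rb'))
f=lambda a,b:(235+(a+.5)/8-.5,140+(b+.5)/8-.5)
g6=lambda a,b:(300+(a+.5)/6-.5,60+(b+.5)/6-.5)
# spindle axis point from l0 nut
nut=atz('wrist',g6(715,475),.085,s1)[:2];nut2=atz('wrist',(235+330.-235+0,228),.085,st)[:2]
yaw=np.radians(12.5);ex=np.array([np.cos(yaw),np.sin(yaw)]);ey=np.array([-ex[1],ex[0]])
print('nut',nut,nut2)
def h(p): d=p[:2]-nut; return ((d@ex)*1e3).round(1),((d@ey)*1e3).round(1)
for z in (.081,.083,.085):
  print(z,'white right',[h(atz('wrist',f(*p),z,st)) for p in ((430,260),(436,330),(425,395))],'white left',[h(atz('wrist',f(*p),z,st)) for p in ((312,330),(350,330))],'rod/knob',h(atz('wrist',f(215,322),z-.004,st)),h(atz('wrist',f(145,322),z-.004,st)))
  print('  l0: white pts',[h(atz('wrist',g6(*p),z,s1)) for p in ((180,520),(220,590),(230,560),(215,580),(225,495),(270,530))],'knob',h(atz('wrist',g6(72,722),z,s1)))
"
```

```text
nut [ 0.35382096 -0.2771121 ] [ 0.36118961 -0.282782  ]
0.081 white right [(np.float64(78.3), np.float64(52.4)), (np.float64(68.8), np.float64(51.4)), (np.float64(60.2), np.float64(53.2))] white left [(np.float64(70.9), np.float64(71.4)), (np.float64(70.3), np.float64(65.4))] rod/knob (np.float64(72.7), np.float64(83.6)) (np.float64(73.8), np.float64(93.9))
  l0: white pts [(np.float64(76.0), np.float64(54.5)), (np.float64(63.4), np.float64(61.3)), (np.float64(64.7), np.float64(55.9)), (np.float64(65.1), np.float64(60.2)), (np.float64(71.5), np.float64(46.8)), (np.float64(61.4), np.float64(47.9))] knob (np.float64(73.6), np.float64(94.6))
0.083 white right [(np.float64(78.7), np.float64(53.9)), (np.float64(69.3), np.float64(52.9)), (np.float64(60.7), np.float64(54.7))] white left [(np.float64(71.4), np.float64(72.7)), (np.float64(70.8), np.float64(66.8))] rod/knob (np.float64(73.1), np.float64(84.8)) (np.float64(74.2), np.float64(95.1))
  l0: white pts [(np.float64(76.3), np.float64(54.5)), (np.float64(63.8), np.float64(61.3)), (np.float64(65.1), np.float64(55.9)), (np.float64(65.5), np.float64(60.2)), (np.float64(71.9), np.float64(46.9)), (np.float64(61.8), np.float64(48.0))] knob (np.float64(74.0), np.float64(94.4))
0.085 white right [(np.float64(79.1), np.float64(55.4)), (np.float64(69.7), np.float64(54.4)), (np.float64(61.2), np.float64(56.2))] white left [(np.float64(71.8), np.float64(74.1)), (np.float64(71.2), np.float64(68.2))] rod/knob (np.float64(73.5), np.float64(86.1)) (np.float64(74.6), np.float64(96.3))
  l0: white pts [(np.float64(76.7), np.float64(54.5)), (np.float64(64.2), np.float64(61.2)), (np.float64(65.5), np.float64(55.9)), (np.float64(65.9), np.float64(60.2)), (np.float64(72.2), np.float64(46.9)), (np.float64(62.3), np.float64(48.0))] knob (np.float64(74.3), np.float64(94.2))
```

```bash
python3 -c "
from h import *
f=lambda i:cv2.resize(i,None,fx=9,fy=9,interpolation=cv2.INTER_CUBIC)
for k in ('top0','c_top','m1'):
  i=cv2.imread('pics/%s.png'%k); print(k,i[267:272,322:346].mean(2).mean(0).round(0).astype(int))
cv2.imwrite('pics/k5.png',np.vstack([f(cv2.imread('pics/%s.png'%k)[257:277,318:366]) for k in ('top0','c_top','m1')]))
"
```

```text
top0 [112 107 109 113 139 146 156 176 139 145 219 203 152 167 171 168 164 166
 186 211 188 177 158 143]
c_top [152 149 118 116 119 116 157 185 146 155 232 215 159 176 183 179 175 176
 197 218 198 188 171 151]
m1 [103 102  90  96 103 109 146 170 138 150 224 230 191 223 230 225 220 218
 224 217 191 179 162 150]
```

View pics/k5.png

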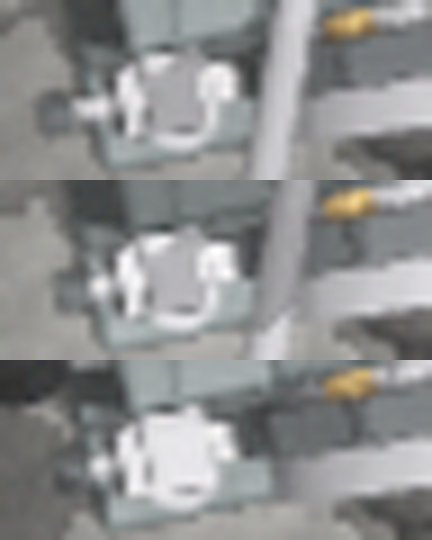

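```bash
python3 -c "
from station import sense,workorder
print(sense()['force'],sense()['clock']);print(workorder.sign_off());print(sense()['clock'])"
```

```text
[-0.15557264 -0.01787592 -0.20836822] 23.85
the job is handed in; nothing more can be done
None
the job is handed in; nothing more can be done
```

I finished the sequence and handed the job in at 23.85 s. The pawl load was never measured directly, and two of my checks disagree with your description.

**What I did**
- I wound the wheel clockwise to about 86° past zero, then came back anticlockwise. The handle load rose from a drag of about 5.5 N to about 11 N moving (peak reading 11.8 N), and about 9.8 N held. I then let go of the crank.
- I gripped the clamp knob and swung it to within about 5° of square to the left, then released it and moved the arm clear.

**What the last checks showed**
- The pawl's release knob sits about 4–5 mm further in than at the start, so the pawl has dropped in.
- Seen from above, the pawl tongue's visible top ends at the tooth-tip radius, as it would with the tooth lying over it.
- The knob is about 20–26 mm in front of the wheel axis. I did not measure it from the head's origin, which is what the 32 mm limit uses.
- No bench item had visibly moved, and the wrist force was near zero when I handed in.

**What disagreed**
- **Bearing position:** I was still winding until the zero line was more than 50° anticlockwise of the pointer, though you said the bearing comes within 30°. The load also rose by only 0.2–0.4 N per mm, not about 1 N per mm.
- **Spring-back:** when I released the crank, the wheel sprang back about 17°, leaving zero about 34° past the pointer.
- **Tooth height:** the ratchet appears turned so the station tooth is about 4 mm (±1 mm) below the 85 mm level. The pawl block being set low could explain this, but I did not confirm it.

From the handle load I estimate about 45–60 N on the pawl. The fingers ended roughly 20 mm short of where the tool point is stated to be, so the first grip on the knob slipped and I re-gripped lower.

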